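# Pack the candle cups away and screw the ornament case shut

## Task

Put the holiday candle cups away: nest all the round cups into one upright stack inside the red case, and set any square cups, which do not nest, upright in the green tray, not on top of one another. When the round cups are packed, swing the lid fully shut so that its tab drops behind the rim, then take the screwdriver from its stand and, with its bit seated in the slot, drive the lid's screw clockwise fully home; stand the screwdriver back upright in its stand. Leave the present and the tumbler where they are.

Things in the scene. Friction and masses are not known exactly. Their poses are not given: they have to be found in the camera images.
- round0_mid (a point): round silver-coloured metal candle cup (2 to 4 of them, all alike, may be absent), 90 g, open top, 41 mm tall; point on its axis half-way up, z to its mouth. Straight collar 56 mm across on the top 15 mm; below it a taper from 44 mm to a 26 mm foot. Nested, collar rests on collar, each cup 15 mm above the last: grip by the collar, fingertips not below its lower edge, or they strike the cup beneath
- round1_mid (a point): round silver-coloured metal candle cup (2 to 4 of them, all alike, may be absent), 90 g, open top, 41 mm tall; point on its axis half-way up, z to its mouth. Straight collar 56 mm across on the top 15 mm; below it a taper from 44 mm to a 26 mm foot. Nested, collar rests on collar, each cup 15 mm above the last: grip by the collar, fingertips not below its lower edge, or they strike the cup beneath
- round2_mid (a point): round silver-coloured metal candle cup (2 to 4 of them, all alike, may be absent), 90 g, open top, 41 mm tall; point on its axis half-way up, z to its mouth. Straight collar 56 mm across on the top 15 mm; below it a taper from 44 mm to a 26 mm foot. Nested, collar rests on collar, each cup 15 mm above the last: grip by the collar, fingertips not below its lower edge, or they strike the cup beneath
- round3_mid (a point): round silver-coloured metal candle cup (2 to 4 of them, all alike, may be absent), 90 g, open top, 41 mm tall; point on its axis half-way up, z to its mouth. Straight collar 56 mm across on the top 15 mm; below it a taper from 44 mm to a 26 mm foot. Nested, collar rests on collar, each cup 15 mm above the last: grip by the collar, fingertips not below its lower edge, or they strike the cup beneath
- square0_mid (a point): square silver-coloured metal candle cup (0 to 2 of them, may be absent), 50 x 50 mm, 40 mm tall, straight walls 3 mm thick, open top, 100 g; it does not nest with anything; point at its centre half-way up (20 mm above its foot), x and y square to its sides
- square1_mid (a point): square silver-coloured metal candle cup (0 to 2 of them, may be absent), 50 x 50 mm, 40 mm tall, straight walls 3 mm thick, open top, 100 g; it does not nest with anything; point at its centre half-way up (20 mm above its foot), x and y square to its sides
- case_in (a point): centre of the inner floor of the red open-topped case (fixed), 6 mm above the table; x along its 158 mm inside length, y along its 138 mm inside width towards the hinge side, z up. Walls 6 mm thick, rim 92 mm above this floor. Outside the -y wall, half-way along, a lug 44 mm wide stands out 34 mm, as high as the rim: the screw's seat
- lid (a joint): angle of the case's white lid, rad: 0 shut, 1.5 to 1.72 at the start (upright or leaning outwards). Its stiff hinge holds at any angle; about 3 N at the free edge move it. 170 x 150 mm, 8 mm thick. A 50 mm wide tab under its free edge goes 16 mm down inside the -y wall when shut; a tongue 44 mm wide, 34 mm long, then covers the lug
- lid_hinge (a point): middle of the lid's hinge line, at the lid's underside on top of the case's +y wall; turns with the lid: x along the hinge line (the case's x), -y from the hinge along the lid to its free edge, z out of the lid's outer face (up when shut)
- lid_edge (a point): middle of the lid's free edge, on its outer face (where the tongue begins), 150 mm from the hinge; same axes as lid_hinge
- screw (a joint): how far the captive screw in the lid's tongue is turned in, rad, clockwise seen from above with the lid shut; starts at 0 to 0.8; at 5.0 it is fully home against a stop. It sinks 1 mm per rad; about 0.05 N m turns it; it stays where it is left
- screw_slot (a point): centre of the slot's mouth at the top of the brass screw head (26 mm across), 168 mm from the hinge line; x along the slot, z up the screw's axis; turns and sinks with it. Slot 20 mm long, 6 mm deep, 6.8 mm wide at the mouth, 4.5 mm at its floor. The head's top is 15 mm (not turned in) to 10 mm (home) above the lid's outer face
- driver_grip (a point): stubby screwdriver, 0.12 kg, with an orange square handle: the place to grip, on its axis, 112 mm above the tip and 31 mm below the handle's upper end; z from tip to handle. Handle 24 x 24 mm, 80 mm long, its sides square to x and y; under it a black round collar 36 mm across, 5 mm thick, its underside 58 mm above the tip
- driver_tip (a point): centre of the end of the screwdriver's flat blade; z from tip to handle; x along the blade's 12 mm width, y through its 3 mm thickness. The blade is 10 mm long, the shaft above it 8 mm thick
- stand_top (a point): centre of the top face of the dark wooden screwdriver stand (fixed), 62 x 62 mm, 65 mm tall, z up, with a 22 mm square hole right through; the driver stands upright in it, collar resting on this face, tip 58 mm below it
- tray_in (a point): centre of the floor of the low green tray (fixed), 5 mm above the table; inside 100 mm along x and 160 mm along y, rim 7 mm above the floor
- present: wrapped blue present, 90 x 120 x 50 mm, a bystander; origin at the centre of its underside
- tumbler: clear plastic tumbler, 68 mm across, 90 mm tall, a bystander; origin at the centre of its underside
There are look-alikes about, which are no part of the job. What is shaped like the part that bears square0_mid but turquoise or yellow is not meant. There is more than one size of the part that bears case_in; the job needs the larger.

How it is judged:
By the outcome, as a careful person would: the job done as asked, in the order asked, and still so for the second after the job is handed in, with the robot touching nothing.
Of round0, round1, round2, round3, square0, square1 only 4 to 5 are there at a start; the rules pass over those that are not, and their reading is None.
At some moment in a run one of square0, square1 may be knocked a few centimetres aside while the robot is not near it.
It also fails if it takes over 210 s, if anything falls off the work surface, if the arm or the gripper's body presses on something with over 40 N, if the wrist force passes 120 N, or if a joint passes its speed limit or range.

## Robot

A 7-joint arm with a two-finger parallel gripper is mounted at the origin on the work surface. World frame = base frame: x ahead of the robot, y to its left, z up, the work surface at z = 0. Lengths are in mm, angles in rad, forces in N, time in s.
With the tool pointing down it reaches from about 400 to 875 mm from the base axis. Payload 4.4 kg.
Tool frame: the origin (TCP) lies where the fingers leave the gripper's body, on its centre line; the fingertips stand 73 mm ahead of it and the grasp point (between the pads) lies 54 mm ahead of it; z points along the fingers, y is the line along which they close (so a half turn about z gives the same grasp; the last joint's range is limited). The gripper opens to 85 mm and grips with 20 to 120 N. Pads are 22 mm wide; open, the fingers measure 114 mm over their backs; the gripper's body (76 mm by 85 mm) begins 54 mm behind the grasp point. The pads swing forward as they close: fully open they stand 13 mm farther back than shut.
Start: joints at [1.222, 0.628, 0.038, 1.517, -0.027, 0.996, -0.02], TCP at [181.404, -624.187, 303.913] pointing down, gripper open.
Joint ranges: [-3.06, 3.06], [-0.37, 2.12], [-1.25, 1.32], [0.18, 2.47], [-1.1, 4.24], [0.23, 1.98], [-2.94, 2.94]. Speed limits (rad/s): [2.57, 2.57, 3.14, 3.14, 3.14, 3.14, 3.14].

## Interface

Orientations are given as [roll, pitch, yaw] about the fixed x, y, z axes, in that order (R = Rz(yaw) Ry(pitch) Rx(roll)).
In Python, from cell import ctrl gives the robot as it stands.
- The arm moves only by the tool send_rows, never from a script. Its argument "rows" is a list that holds one entry, the list of rows, each a list of 6 numbers: the shift along the tool's x, y, z in cm, then the turn, a rotation vector about the tool's x, y, z in rad. In form: [[[tx, ty, tz, wx, wy, wz], ...]]. A call has 1 to 10 rows; each row is the pose to reach, as a shift and turn from the pose commanded when the call began, along the tool's axes at that moment; what a row does not reach only later rows make up. A row lasts 1/10 s, in which the tool goes at most 50 mm and 8.59 degrees, less where a joint would pass 70% of its speed; a pose out of reach is approached as far as the arm can. A call with a gripper value outside its range is refused whole. "grip" is the closure in counts, from 0 (fully open) to 255 (shut), set as the call begins (left out, the last holds). The fingers move at their own pace and stop on an object; the grip force is fixed at half the most. Time passes only in rows, so rows that repeat a pose let the fingers close. It gives the time, the measured TCP pose, the force, the opening and the grip force at its end, in the units of the state.
- ctrl.read_state(): the state, without advancing time (a new reading comes with each control period).
- ctrl.get_image(name): name is "scene" or "top"; returns a dict with "pixels" (420x560x3 uint8, red, green, blue), "fx", "fy", "cx", "cy" (pixels), "D" ([k1, k2, p1, p2, k3] as OpenCV has them; the pictures are not rectified), "extrinsics" (4x4, takes a point from camera to world coordinates). Camera axes: x right, y up, looking along -z (the intrinsics and any distortion apply to the point x, -y, -z); pixel columns grow to the right and rows downward; lengths in mm; the calibration is good to about 2 mm. A picture is of the moment at which its call begins. There is no depth.
- ctrl.finish_job(): hands the job in; it is judged then, once.
The state is a dict: "clock": time; "qpos": joint angles; "qd": joint speeds; "tau": joint torques, N m; "eef_pos": TCP position; "tool_rot": TCP orientation; "force": force on the tool from outside, world axes, zero at the start; "torque": the same for the moment, N m; "width": finger opening in mm; "gripper_force": force on a finger pad.
Only numpy, scipy, OpenCV 4.12 (cv2) and the standard library are available. Lean on these libraries where they do the work, as an engineer would, in place of code of your own. Each camera call takes 0.05 s, during which the arm holds its last target. There are 200 camera calls.

## Working session

There is one attempt and no reset: what is moved stays moved. The work goes in short steps, Python scripts to look and compute and a tool call to move; the robot and the scene stay as the last step left them, time stands still between calls to the robot, and variables do not carry over. Pictures are saved under pics/ and viewed, at most 14 in all, crops included, and the job is handed in when it is done.

Besides the shell and the picture viewer there is one more tool, called after ">>>" in YAML: its name, and indented under it one key for each argument. send_rows: Moves the arm, as the interface text tells. Its arguments: {"type":"object","properties":{"rows":{"type":"array","items":{"type":"array","items":{"type":"array","items":{"type":"number"}}}},"grip":{"type":"number"}},"required":["rows"]}

```bash
mkdir -p pics; ls
cat > h.py <<'E'
import numpy as np, cv2
from cell import ctrl
from scipy.spatial.transform import Rotation as R
def grab(n):
    d=ctrl.get_image(n); return d
def ray(d,px):
    K=np.array([[d['fx'],0,d['cx']],[0,d['fy'],d['cy']],[0,0,1.]])
    u=cv2.undistortPoints(np.array(px,float).reshape(-1,1,2),K,np.array(d['D'],float)).reshape(-1,2)
    E=np.array(d['extrinsics']); v=np.c_[u[:,0],-u[:,1],-np.ones(len(u))]@E[:3,:3].T
    return E[:3,3],v
def onplane(d,px,z):
    o,v=ray(d,px); return o+v*((z-o[2])/v[:,2])[:,None]
def proj(d,P):
    E=np.array(d['extrinsics']);p=(np.array(P,float).reshape(-1,3)-E[:3,3])@E[:3,:3]
    p=p*[1,-1,-1]
    K=np.array([[d['fx'],0,d['cx']],[0,d['fy'],d['cy']],[0,0,1.]])
    return cv2.projectPoints(p,np.zeros(3),np.zeros(3),K,np.array(d['D'],float))[0].reshape(-1,2)
def save(d,f,crop=None,s=1):
    im=d['pixels'][:,:,::-1]
    if crop: x0,y0,x1,y1=crop; im=im[y0:y1,x0:x1]
    cv2.imwrite('pics/'+f,cv2.resize(im,None,fx=s,fy=s,interpolation=cv2.INTER_CUBIC))
E
python3 - <<'E'
from h import *
s=ctrl.read_state();print(s)
for n in('scene','top'):
    d=grab(n);save(d,n+'0.png',None,1.42);print(n,d['fx'],d['cx'],d['cy'],d['D'],np.round(d['extrinsics'],3))
    np.save(n+'0.npy',d,allow_pickle=True)
E
```

```text
pics
{'clock': 0.0, 'qpos': array([ 1.22218424,  0.62932934,  0.03846303,  1.51837248, -0.02698457,
        0.99629238, -0.02001309]), 'qd': array([-3.49938845e-04, -1.92674319e-03,  5.58303225e-05,  1.48561069e-03,
       -1.05934102e-04,  7.98083596e-04,  1.78987404e-05]), 'tau': array([-3.14578610e-04, -5.63407123e+01,  1.22624215e+00, -1.93448067e+01,
        1.10369897e-02,  1.04994662e-02,  4.21166291e-06]), 'eef_pos': array([ 181.26625579, -623.70641744,  302.99879351]), 'tool_rot': array([-3.13971031e+00,  4.94242625e-05,  2.82790294e-01]), 'force': array([ 0.34891725,  0.32720548, -0.07425116]), 'torque': array([ 0.01383433, -0.058973  ,  0.05790187]), 'gripper_force': 0.0, 'width': 85.28077993436978}
scene 416.26278746218867 274.32298741095354 215.87405591880895 [-0.03467618  0.          0.          0.          0.        ] [[-5.25000e-01 -7.05000e-01  4.76000e-01  9.80657e+02]
 [ 8.51000e-01 -4.41000e-01  2.85000e-01  3.21901e+02]
 [ 9.00000e-03  5.55000e-01  8.32000e-01  9.51311e+02]
 [ 0.00000e+00  0.00000e+00  0.00000e+00  1.00000e+00]]
top 409.50526392492696 282.09859544482265 212.81396154504026 [-0.0763953  0.         0.         0.         0.       ] [[ 9.000000e-03  9.960000e-01 -9.000000e-02  3.946710e+02]
 [-1.000000e+00  8.000000e-03 -2.000000e-02  1.539400e+01]
 [-1.900000e-02  9.100000e-02  9.960000e-01  1.160854e+03]
 [ 0.000000e+00  0.000000e+00  0.000000e+00  1.000000e+00]]
```

View pics/scene0.png

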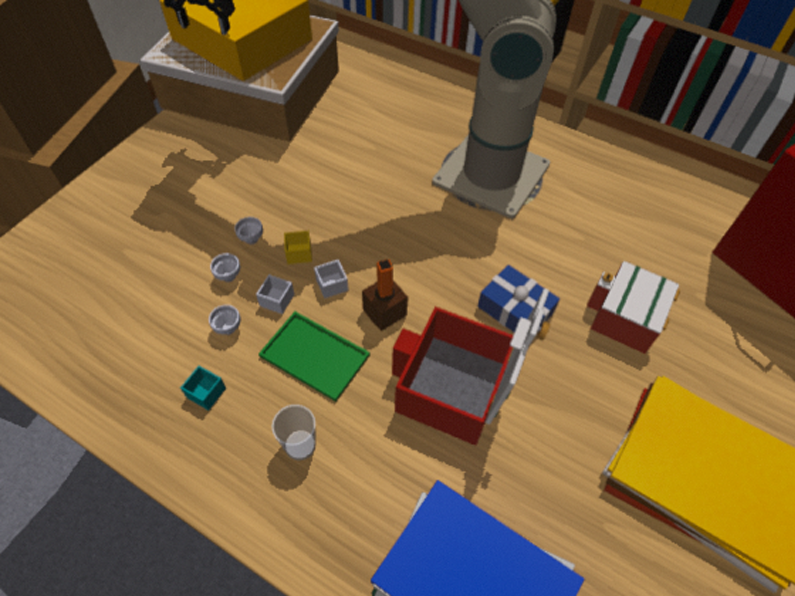

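View pics/top0.png

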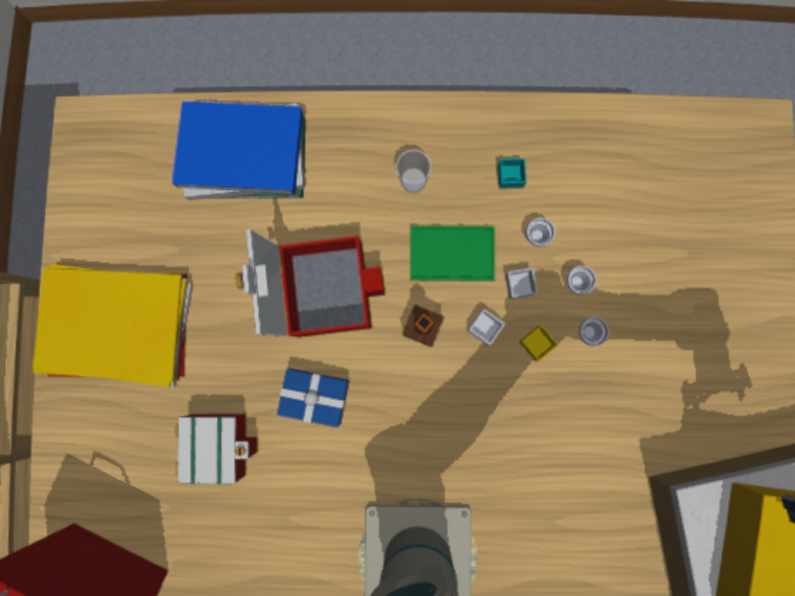

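The scene view (px at 1.42×) shows three round cups at (249,230), (225,267), (224,320). There are two silver square cups at (331,278) and (275,294), with look-alikes in yellow (297,247) and turquoise (203,388). The large red case is at (455,370) and the small closed case at (635,305). The top view shows the rounds at (540,231), (581,279), (593,331), the squares at (520,282), (486,326), the large case at (325,290), and the driver in its stand at (424,322). I choose these three rounds, the two silver squares and the large case, and check them in one close crop.

Run:
```python
from h import *
T=np.load('top0.npy',allow_pickle=True).item();S=np.load('scene0.npy',allow_pickle=True).item()
save(T,'crop1.png',(170,140,440,260),2.96)
def blobs(d,f,amin,box):
    hsv=cv2.cvtColor(d['pixels'],cv2.COLOR_RGB2HSV);m=f(hsv).astype(np.uint8)*255
    b=np.zeros_like(m);b[box[1]:box[3],box[0]:box[2]]=255;m&=b
    m=cv2.morphologyEx(m,cv2.MORPH_CLOSE,np.ones((3,3)))
    return sorted([c for c in cv2.findContours(m,cv2.RETR_EXTERNAL,cv2.CHAIN_APPROX_NONE)[0] if cv2.contourArea(c)>amin],key=lambda c:-cv2.contourArea(c))
sil=lambda h:(h[...,1]<70)
print('top silver')
for c in blobs(T,sil,100,(300,140,440,260)):
    e=cv2.minAreaRect(c);p=e[0];print(np.round(p,1),np.round(e[1],1),round(e[2]),cv2.contourArea(c),np.round(onplane(T,[p],35)[0]))
print('scene silver')
for c in blobs(S,sil,100,(130,140,255,245)):
    e=cv2.minAreaRect(c);p=e[0];print(np.round(p,1),np.round(e[1],1),round(e[2]),cv2.contourArea(c),np.round(onplane(S,[p],30)[0]))
H=lambda a,b,s:(lambda h:(h[...,0]>=a)&(h[...,0]<=b)&(h[...,1]>s)&(h[...,2]>40))
for nm,d,box in(('T',T,(270,140,360,250)),('S',S,(170,170,300,290))):
  for c in blobs(d,H(45,80,120),200,box)[:1]:
    q=cv2.boxPoints(cv2.minAreaRect(c));w=onplane(d,q,12);print('tray',nm,np.round(w,0).tolist(),w.mean(0).round(1))
```

```text
top silver
[342.3 229.9] [20.1 20. ] 36 372.0 [ 451. -128.   35.]
[366.9 198.7] [19.7 20.9] 81 371.0 [ 538. -197.   35.]
[409. 197.] [20. 20.] 90 329.5 [ 544. -314.   35.]
[418. 233.] [20. 20.] 90 326.0 [ 444. -337.   35.]
[380. 163.] [20. 20.] 90 320.0 [ 639. -235.   35.]
scene silver
[193.2 206.5] [25.1 23.4] 20 469.0 [ 544. -195.   30.]
[233.2 195.6] [23.4 20.9] 72 430.5 [ 457. -125.   30.]
[157.5 225. ] [20. 21.] 90 339.0 [ 641. -238.   30.]
[158.  187.5] [19. 20.] 90 301.5 [ 545. -319.   30.]
[174.5 162. ] [18. 19.] 90 262.5 [ 448. -339.   30.]
tray T [[653.0, 20.0, 12.0], [654.0, -145.0, 12.0], [548.0, -145.0, 12.0], [547.0, 19.0, 12.0]] [600.7 -62.8  12. ]
tray S [[660.0, -147.0, 12.0], [541.0, -168.0, 12.0], [547.0, 21.0, 12.0], [660.0, 32.0, 12.0]] [602.1 -65.6  12. ]
```

View pics/crop1.png

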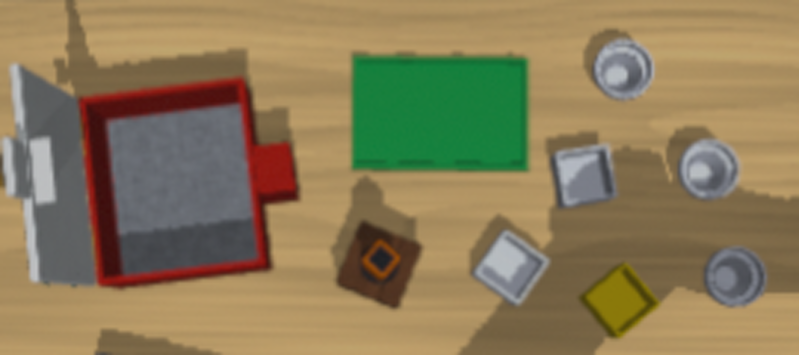

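The crop confirms the choice: three silver rounds, two silver squares, the driver and its stand, and the large case with its lug on the right and its lid leaning outwards on the left. Next I work out the poses.

```bash
cat >> h.py <<'E'
def rel(base,tgt):
    """base,tgt: (xyz mm, [r,p,y]) -> row cm, rotvec in base tool frame"""
    Rb=R.from_euler('xyz',base[1]);Rt=R.from_euler('xyz',tgt[1])
    return np.r_[Rb.inv().apply(np.array(tgt[0])-base[0])/10,(Rb.inv()*Rt).as_rotvec()]
E
python3 - <<'E'
from h import *
T=np.load('top0.npy',allow_pickle=True).item();S=np.load('scene0.npy',allow_pickle=True).item()
c2o=lambda P:(np.array(P,float)+.5)/2.96-.5+[170,140]
rim=onplane(T,c2o([(80,97),(245,78),(270,270),(100,287)]),98);print('rim',rim.round(0).tolist(),rim.mean(0).round(1))
lug=onplane(T,c2o([(289,142),(298,199)]),98);print('lug',lug.round(0).tolist())
st=onplane(T,c2o([(366,222),(421,245),(395,307),(337,283)]),65);print('stand',st.round(0).tolist(),st.mean(0).round(1))
o=onplane(T,c2o([(381,239),(400,259),(381,281),(361,260)]),150);print('handle',o.round(0).tolist(),o.mean(0).round(1))
for n,pt,ps in(('r0',(380,163),(157.5,225)),('r1',(409,197),(158,187.5)),('r2',(418,233),(174.5,162))):
    print(n,onplane(T,[pt],41)[0].round(1),onplane(S,[ps],36)[0].round(1))
# handle in scene: orange mask
for nm,d,box in(('T',T,(280,210,310,240)),('S',S,(255,175,285,215))):
    h=cv2.cvtColor(d['pixels'],cv2.COLOR_RGB2HSV);m=((h[...,0]<=14)&(h[...,1]>170)&(h[...,2]>120));y,x=np.nonzero(m[box[1]:box[3],box[0]:box[2]]);print(nm,len(x),x.min()+box[0],x.max()+box[0],y.min()+box[1],y.max()+box[1])
print(proj(S,[[o.mean(0)[0],o.mean(0)[1],150]]),proj(S,[[*st.mean(0)[:2],65]]))
E
```

```text
rim [[597.0, 264.0, 98.0], [615.0, 116.0, 98.0], [444.0, 91.0, 98.0], [427.0, 241.0, 98.0]] [520.6 178.1  98. ]
lug [[557.0, 76.0, 98.0], [506.0, 67.0, 98.0]]
stand [[489.0, 7.0, 65.0], [469.0, -43.0, 65.0], [413.0, -20.0, 65.0], [434.0, 33.0, 65.0]] [451.2  -5.7  65. ]
handle [[468.0, -5.0, 150.0], [451.0, -21.0, 150.0], [433.0, -5.0, 150.0], [450.0, 12.0, 150.0]] [450.5  -4.9 150. ]
r0 [ 637.4 -233.3   41. ] [ 643.  -234.7   36. ]
r1 [ 542.8 -312.3   41. ] [ 547.8 -314.3   36. ]
r2 [ 443.6 -335.4   41. ] [ 451.1 -334.9   36. ]
T 23 293 304 222 232
S 28 265 276 183 191
[[271.6186749  185.51311758]] [[271.10271872 205.65025786]]
```

Run:
```python
from h import *
np.set_printoptions(suppress=True,precision=3)
s=ctrl.read_state();Y=[np.pi,0,1.71]
b=(s['eef_pos'],s['tool_rot'])
print('to r0',rel(b,([640,-234,200],Y)))
C=[521,178]
for n,p,in(('r0',(640,-234)),('r1',(545,-313)),('r2',(447,-335))):
    print(n,'->case',rel(([*p,0],Y),([*C,0],Y))[:2])
```

```text
to r0 [ 54.926 -24.61   10.351  -0.001  -0.001  -1.427]
r0 ->case [42.453 -6.068]
r1 ->case [48.958  4.436]
r2 ->case [49.777 14.447]
```

>>> send_rows:
  rows:
    - [[54.9,-24.6,0,0,0,-1.427],[54.9,-24.6,0,0,0,-1.427],[54.9,-24.6,0,0,0,-1.427],[54.9,-24.6,0,0,0,-1.427],[54.9,-24.6,0,0,0,-1.427],[54.9,-24.6,0,0,0,-1.427],[54.9,-24.6,0,0,0,-1.427],[54.9,-24.6,0,0,0,-1.427],[54.9,-24.6,0,0,0,-1.427],[54.9,-24.6,0,0,0,-1.427]]
  grip: 0

```text
clock: 1.1
eef_pos: [563.5, -299.2, 303.6]
tool_rot: [-3.141, -0.0, 1.714]
force: [-0.0, -1.5, 0.5]
width: 85.6
gripper_force: 0.0
```

>>> send_rows:
  rows:
    - [[0,0,0,0,0,0],[0,0,0,0,0,0],[0,0,0,0,0,0]]

```text
clock: 1.4
eef_pos: [561.3, -301.8, 303.4]
tool_rot: [-3.14, 0.001, 1.708]
force: [-0.3, 0.4, -0.3]
width: 85.1
gripper_force: 0.0
```

```bash
cat > to.py <<'E'
import sys
from h import *
np.set_printoptions(suppress=True,precision=2)
x,y,z,w=map(float,sys.argv[1:5]);s=ctrl.read_state()
print(s['eef_pos'],s['tool_rot'],s['clock'],s['width'],'q7',s['qpos'][6]);print(rel((s['eef_pos'],s['tool_rot']),([x,y,z],[np.pi,0,w])))
E
python3 to.py 640 -234 99 1.71
```

```text
[ 561.34 -301.82  303.38] [-3.14  0.    1.71] 1.4 85.1420148510472 q7 0.37397958484924354
[ 5.66  8.76 20.42 -0.    0.   -0.  ]
```

>>> send_rows:
  rows:
    - [[5.7,8.8,0,0,0,0],[5.7,8.8,5,0,0,0],[5.7,8.8,10,0,0,0],[5.7,8.8,15,0,0,0],[5.7,8.8,20.4,0,0,0],[5.7,8.8,20.4,0,0,0],[5.7,8.8,20.4,0,0,0],[5.7,8.8,20.4,0,0,0]]
  grip: 0

```text
clock: 2.2
eef_pos: [641.5, -233.5, 100.5]
tool_rot: [3.141, 0.001, 1.708]
force: [-0.0, 0.4, 0.9]
width: 85.1
gripper_force: 0.0
```

```bash
python3 to.py 640 -234 99 1.71
python3 - <<'E'
from h import *
d=grab('scene');save(d,'s1.png',(100,130,260,250),5)
E
```

```text
[ 641.49 -233.54  100.45] [3.14 0.   1.71] 2.2 85.10010374099062 q7 0.16962339321230557
[-0.03 -0.15  0.15  0.    0.   -0.  ]
```

View pics/s1.png

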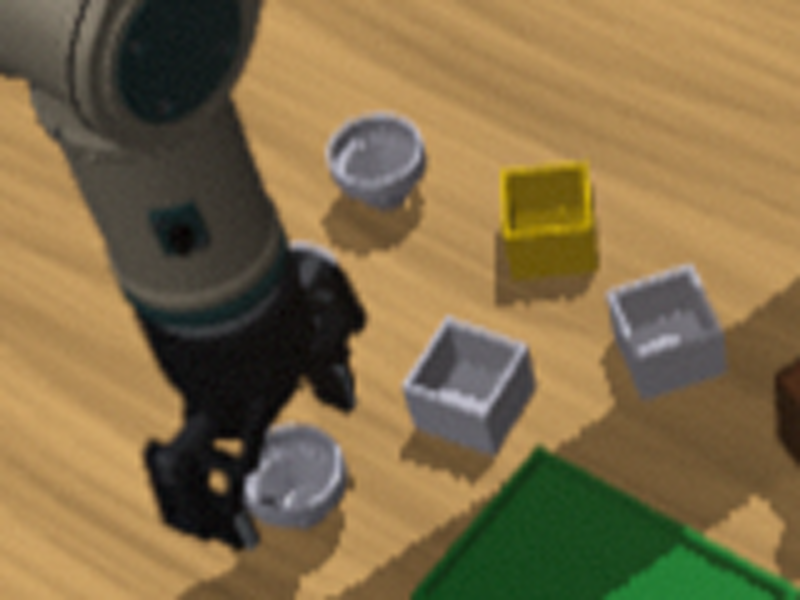

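The fingers straddle the cup at (300,475), so I close on it.

>>> send_rows:
  rows:
    - [[0,0,0.2,0,0,0],[0,0,0.2,0,0,0],[0,0,0.2,0,0,0],[0,0,0.2,0,0,0],[0,0,0.2,0,0,0],[0,0,0.2,0,0,0],[0,0,-5,0,0,0],[0,0,-10,0,0,0],[0,0,-15,0,0,0],[0,0,-20,0,0,0]]
  grip: 255

```text
clock: 3.25
eef_pos: [641.5, -231.8, 300.7]
tool_rot: [3.141, 0.0, 1.71]
force: [1.2, 0.0, -0.5]
width: 52.7
gripper_force: 63.6
```

```bash
python3 to.py 521 178 300 1.71
python3 - <<'E'
from h import *
d=grab('scene');save(d,'s2.png',(60,100,260,250),4)
E
```

```text
[ 641.47 -231.78  300.68] [3.14 0.   1.71] 3.25 52.69190203753314 q7 0.24260734959304314
[42.25 -6.25  0.05  0.    0.   -0.  ]
```

View pics/s2.png

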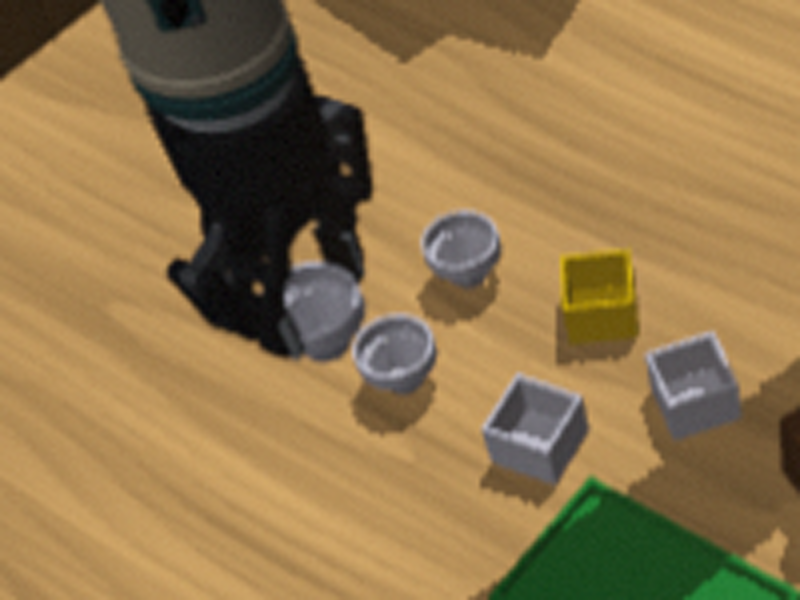

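Run:
```python
from h import *
S=grab('scene');T=grab('top')
p=[((323+.5)/4-.5+60,(295+.5)/4-.5+100)]
for z in (235,242,250): print(onplane(S,p,z).round(1))
print(proj(S,[[641.5,-231.8,241],[641.5,-231.8,231]]), ((proj(S,[[641.5,-231.8,241]])-[60,100])*4))
h=cv2.cvtColor(S['pixels'],cv2.COLOR_RGB2HSV)
save(T,'t2.png',(330,110,450,250),4)
```

```text
[[ 632.4 -235.3  235. ]]
[[ 635.8 -229.9  242. ]]
[[ 639.7 -223.6  250. ]]
[[138.06359198 175.02003681]
 [139.24305734 177.88868556]] [[312.25436793 300.08014726]]
```

View pics/t2.png

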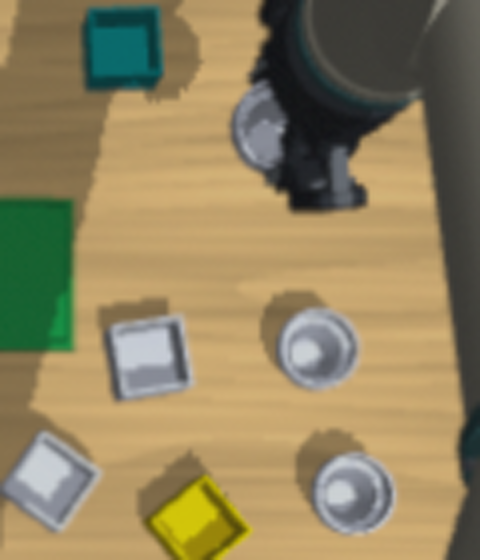

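Run:
```python
from h import *
T=np.load('top0.npy',allow_pickle=True).item()
print(onplane(T,[(330+282/4,110+130/4),(330+232/4,110+130/4)],242).round(1), ((proj(T,[[641.5,-231.8,242]])-[330,110])*4))
```

```text
[[ 642.3 -236.8  242. ]
 [ 642.  -207.9  242. ]] [[273.35116025 131.24599159]]
```

The cup is held level and within about 4 mm of centre, so I carry it to the case.

>>> send_rows:
  rows:
    - [[42.3,-6.2,0,0,0,0],[42.3,-6.2,0,0,0,0],[42.3,-6.2,0,0,0,0],[42.3,-6.2,0,0,0,0],[42.3,-6.2,0,0,0,0],[42.3,-6.2,0,0,0,0],[42.3,-6.2,0,0,0,0],[42.3,-6.2,0,0,0,0],[42.3,-6.2,0,0,0,0],[42.3,-6.2,0,0,0,0]]

```text
clock: 4.4
eef_pos: [519.0, 184.0, 297.3]
tool_rot: [-3.14, -0.003, 1.719]
force: [-0.3, 1.1, -1.2]
width: 52.7
gripper_force: 63.6
```

>>> send_rows:
  rows:
    - [[0,0,0,0,0,0],[0,0,0,0,0,0]]

```text
clock: 4.6
eef_pos: [521.9, 176.7, 297.2]
tool_rot: [-3.14, 0.002, 1.708]
force: [0.1, -0.1, -1.0]
width: 52.8
gripper_force: 63.6
```

```bash
python3 to.py 521 178 106 1.71
python3 - <<'E'
from h import *
d=grab('scene');save(d,'s3.png',(200,60,440,320),2.3)
E
```

```text
[521.89 176.66 297.22] [-3.14  0.    1.71] 4.6 52.80231451364758 q7 -0.47087941650974485
[ 0.17 -0.05 19.12 -0.    0.   -0.  ]
```

View pics/s3.png

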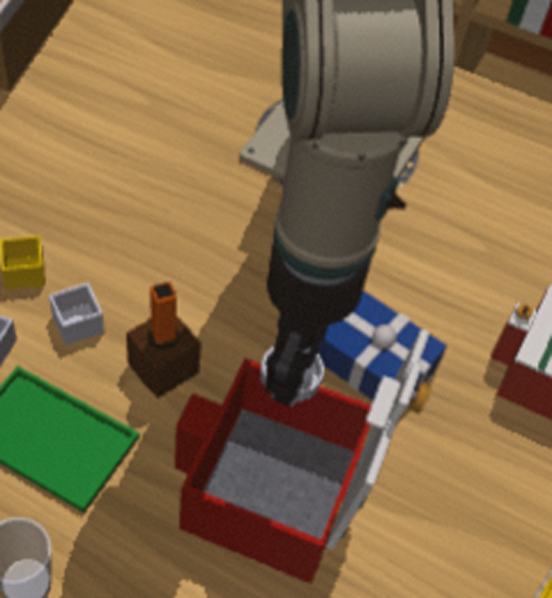

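The cup is above the case and clear of the lid, so I lower it.

>>> send_rows:
  rows:
    - [[0,0,4,0,0,0],[0,0,8,0,0,0],[0,0,12,0,0,0],[0,0,15,0,0,0],[0,0,17,0,0,0],[0,0,18.5,0,0,0],[0,0,19,0,0,0],[0,0,19,0,0,0],[0,0,19,0,0,0]]

```text
clock: 5.55
eef_pos: [522.5, 178.1, 108.6]
tool_rot: [3.14, -0.0, 1.709]
force: [0.3, -0.2, -1.0]
width: 52.7
gripper_force: 63.7
```

>>> send_rows:
  rows:
    - [[0,0,0.2,0,0,0],[0,0,0.35,0,0,0],[0,0,0.35,0,0,0],[0,0,0.35,0,0,0]]

```text
clock: 5.95
eef_pos: [522.4, 178.5, 106.0]
tool_rot: [3.139, 0.0, 1.71]
force: [-1.9, -0.8, 9.1]
width: 52.6
gripper_force: 64.6
```

>>> send_rows:
  rows:
    - [[0,0,0,0,0,0],[0,0,0,0,0,0],[0,0,0,0,0,0],[0,0,0,0,0,0],[0,0,-5,0,0,0],[0,0,-10,0,0,0],[0,0,-15,0,0,0],[0,0,-19.2,0,0,0],[0,0,-19.2,0,0,0],[0,0,-19.2,0,0,0]]
  grip: 0

```text
clock: 6.95
eef_pos: [522.0, 178.4, 297.3]
tool_rot: [3.14, -0.0, 1.709]
force: [-0.5, -0.1, -0.8]
width: 85.3
gripper_force: 0.0
```

```bash
python3 to.py 545 -313 300 1.71
python3 - <<'E'
from h import *
save(grab('scene'),'s4.png',(200,60,440,320),2.3)
E
```

```text
[522.01 178.37 297.27] [ 3.14 -0.    1.71] 6.95 85.32550244043411 q7 -0.47929384576155604
[-48.98  -4.51  -0.29   0.    -0.    -0.  ]
```

View pics/s4.png

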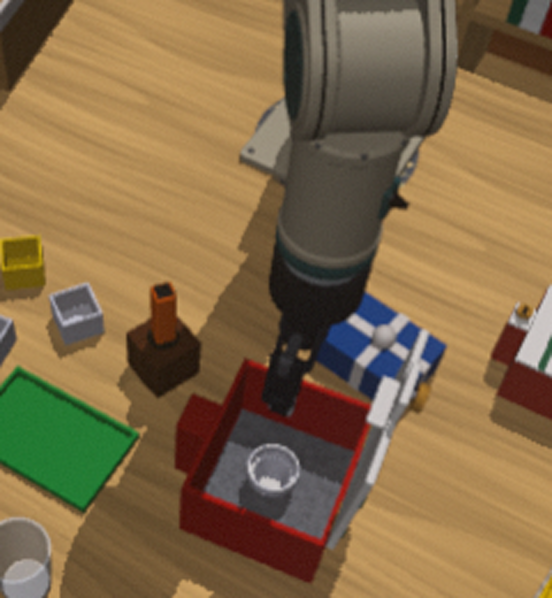

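The cup stands upright in the case at (272,470). Next is the second round cup.

>>> send_rows:
  rows:
    - [[-49,-4.5,0,0,0,0],[-49,-4.5,0,0,0,0],[-49,-4.5,0,0,0,0],[-49,-4.5,0,0,0,0],[-49,-4.5,0,0,0,0],[-49,-4.5,0,0,0,0],[-49,-4.5,0,0,0,0],[-49,-4.5,0,0,0,0],[-49,-4.5,0,0,0,0],[-49,-4.5,0,0,0,0]]

```text
clock: 8.0
eef_pos: [543.6, -316.0, 293.8]
tool_rot: [-3.138, -0.002, 1.708]
force: [0.6, 0.6, 0.5]
width: 85.6
gripper_force: 0.0
```

>>> send_rows:
  rows:
    - [[0,0,0,0,0,0],[0,0,0,0,0,0],[0,0,0,0,0,0]]

```text
clock: 8.3
eef_pos: [544.9, -311.2, 294.9]
tool_rot: [-3.14, -0.003, 1.712]
force: [0.6, 0.3, 0.4]
width: 85.1
gripper_force: 0.0
```

```bash
python3 to.py 545 -313 99 1.71
```

```text
[ 544.93 -311.15  294.95] [-3.14 -0.    1.71] 8.3 85.05726108204276 q7 0.3968970783172159
[-0.24  0.02 19.59 -0.   -0.    0.  ]
```

>>> send_rows:
  rows:
    - [[-0.2,0,5,0,0,0],[-0.2,0,10,0,0,0],[-0.2,0,15,0,0,0],[-0.2,0,18,0,0,0],[-0.2,0,19.6,0,0,0],[-0.2,0,19.6,0,0,0],[-0.2,0,19.6,0,0,0]]

```text
clock: 9.0
eef_pos: [546.5, -314.5, 101.6]
tool_rot: [3.14, 0.001, 1.711]
force: [-0.3, -0.4, 0.3]
width: 85.4
gripper_force: 0.0
```

>>> send_rows:
  rows:
    - [[0,0,0.3,0,0,0],[0,0,0.3,0,0,0],[0,0,0.3,0,0,0],[0,0,0.3,0,0,0],[0,0,0.3,0,0,0],[0,0,0.3,0,0,0],[0,0,-5,0,0,0],[0,0,-10,0,0,0],[0,0,-15,0,0,0],[0,0,-20,0,0,0]]
  grip: 255

```text
clock: 10.0
eef_pos: [545.0, -315.0, 300.2]
tool_rot: [3.141, 0.001, 1.71]
force: [1.0, -1.0, -1.4]
width: 53.2
gripper_force: 63.7
```

```bash
python3 to.py 521 178 300 1.71
```

```text
[ 544.99 -315.    300.23] [3.14 0.   1.71] 10.0 53.154285835017454 q7 0.3983360328168556
[49.16  4.45 -0.    0.    0.   -0.  ]
```

>>> send_rows:
  rows:
    - [[49.2,4.4,0,0,0,0],[49.2,4.4,0,0,0,0],[49.2,4.4,0,0,0,0],[49.2,4.4,0,0,0,0],[49.2,4.4,0,0,0,0],[49.2,4.4,0,0,0,0],[49.2,4.4,0,0,0,0],[49.2,4.4,0,0,0,0],[49.2,4.4,0,0,0,0],[49.2,4.4,0,0,0,0]]

```text
clock: 11.0
eef_pos: [520.2, 181.0, 298.4]
tool_rot: [3.14, -0.001, 1.711]
force: [0.6, -0.3, -1.1]
width: 53.4
gripper_force: 63.7
```

>>> send_rows:
  rows:
    - [[0,0,0,0,0,0],[0,0,0,0,0,0],[0,0,0,0,0,0]]

```text
clock: 11.3
eef_pos: [520.9, 176.7, 297.6]
tool_rot: [3.142, 0.001, 1.708]
force: [0.9, -0.5, -0.5]
width: 53.4
gripper_force: 63.7
```

```bash
python3 to.py 522 178 123 1.71
python3 - <<'E'
from h import *
S=grab('scene');T=grab('top')
c2=lambda p:((p[0]+.5)/2.3-.5+200,(p[1]+.5)/2.3-.5+60)
print(onplane(S,[c2((274,464))],47))
save(T,'t5.png',(190,130,330,250),4.5)
E
```

```text
[520.94 176.67 297.62] [3.14 0.   1.71] 11.3 53.437231980345985 q7 -0.48188620070190463
[ 0.14  0.12 17.46  0.    0.   -0.  ]
[[519.67424474 174.19201799  47.        ]]
```

View pics/t5.png

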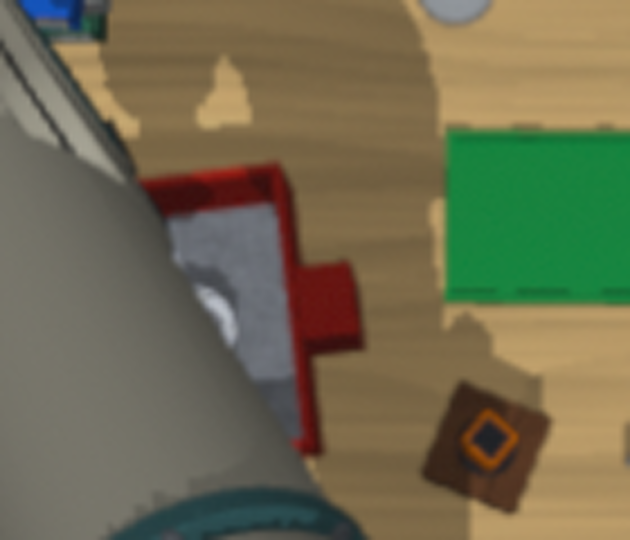

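Cup 1 is at about (520,174), as expected. I lower the second cup onto it.

>>> send_rows:
  rows:
    - [[0.1,0.1,4,0,0,0],[0.1,0.1,8,0,0,0],[0.1,0.1,12,0,0,0],[0.1,0.1,14,0,0,0],[0.1,0.1,16,0,0,0],[0.1,0.1,17,0,0,0],[0.1,0.1,17.5,0,0,0],[0.1,0.1,17.5,0,0,0],[0.1,0.1,17.5,0,0,0]]

```text
clock: 12.3
eef_pos: [522.2, 179.2, 123.2]
tool_rot: [3.14, -0.0, 1.709]
force: [-0.1, -0.5, -1.0]
width: 53.3
gripper_force: 63.7
```

>>> send_rows:
  rows:
    - [[0,0,0.2,0,0,0],[0,0,0.3,0,0,0],[0,0,0.3,0,0,0],[0,0,0.3,0,0,0]]

```text
clock: 12.7
eef_pos: [522.2, 178.9, 120.7]
tool_rot: [3.14, 0.001, 1.709]
force: [-1.5, -1.9, 6.9]
width: 53.4
gripper_force: 64.5
```

Contact comes at 120.7 mm, which is the nested height. I release and lift.

>>> send_rows:
  rows:
    - [[0,0,0,0,0,0],[0,0,0,0,0,0],[0,0,0,0,0,0],[0,0,0,0,0,0],[0,0,-5,0,0,0],[0,0,-10,0,0,0],[0,0,-15,0,0,0],[0,0,-18,0,0,0],[0,0,-18,0,0,0]]
  grip: 0

```text
clock: 13.6
eef_pos: [523.7, 180.7, 304.1]
tool_rot: [3.132, -0.002, 1.71]
force: [-0.1, -0.3, -0.3]
width: 85.6
gripper_force: 0.0
```

```bash
python3 to.py 447 -335 300 1.71
python3 - <<'E'
from h import *
d=grab('scene');h=cv2.cvtColor(d['pixels'],cv2.COLOR_RGB2HSV)
# bright ring of stack
m=((h[...,2]>150)&(h[...,1]<60)).astype(np.uint8)*255;b=np.zeros_like(m);b[225:290,290:345]=255;m&=b
for c in cv2.findContours(m,0,1)[0]:
    if cv2.contourArea(c)>60: e=cv2.minAreaRect(c);print(e,onplane(d,[e[0]],62))
E
```

```text
[523.65 180.68 304.11] [ 3.13 -0.    1.71] 13.6 85.58415221918128 q7 -0.4880875778014308
[-50.01 -14.73   0.17   0.01  -0.    -0.  ]
```

>>> send_rows:
  rows:
    - [[-49.8,-14.5,0,0,0,0],[-49.8,-14.5,0,0,0,0],[-49.8,-14.5,0,0,0,0],[-49.8,-14.5,0,0,0,0],[-49.8,-14.5,0,0,0,0],[-49.8,-14.5,0,0,0,0],[-49.8,-14.5,0,0,0,0],[-49.8,-14.5,0,0,0,0],[-49.8,-14.5,0,0,0,0],[-49.8,-14.5,0,0,0,0]]

```text
clock: 14.65
eef_pos: [448.3, -316.9, 297.7]
tool_rot: [-3.139, -0.002, 1.71]
force: [1.0, -0.2, 0.2]
width: 85.1
gripper_force: 0.0
```

>>> send_rows:
  rows:
    - [[0,0,0,0,0,0],[0,0,0,0,0,0],[0,0,0,0,0,0]]

```text
clock: 14.95
eef_pos: [449.6, -313.8, 298.3]
tool_rot: [-3.14, -0.002, 1.712]
force: [-0.1, -0.0, -0.6]
width: 85.4
gripper_force: 0.0
```

```bash
python3 to.py 447 -335 99 1.71
python3 - <<'E'
from h import *
d=grab('scene');save(d,'s6.png',(150,130,400,320),3)
E
```

```text
[ 449.65 -313.76  298.27] [-3.14 -0.    1.71] 14.95 85.42201043669324 q7 0.47229586258216066
[-2.11 -0.54 19.92 -0.   -0.    0.  ]
```

View pics/s6.png

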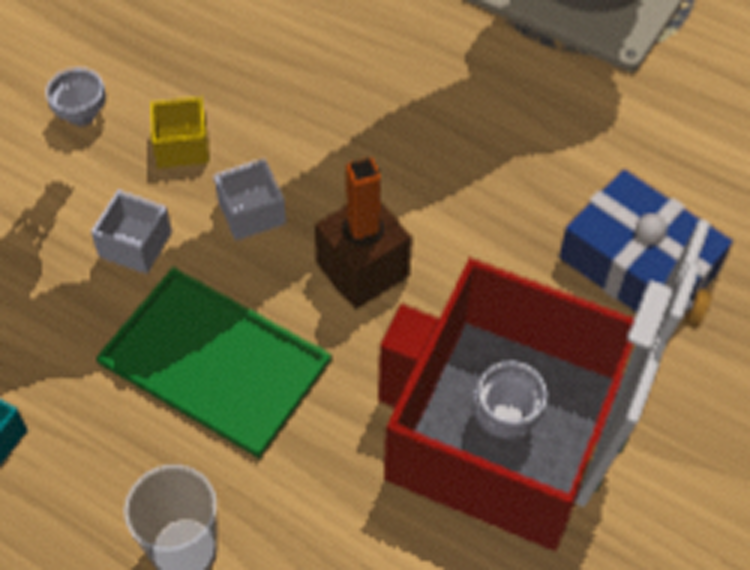

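The two-cup stack is nested and upright at (510,395). Now the third cup.

>>> send_rows:
  rows:
    - [[-2.1,-0.5,0,0,0,0],[-2.1,-0.5,5,0,0,0],[-2.1,-0.5,10,0,0,0],[-2.1,-0.5,15,0,0,0],[-2.1,-0.5,18,0,0,0],[-2.1,-0.5,19.9,0,0,0],[-2.1,-0.5,19.9,0,0,0],[-2.1,-0.5,19.9,0,0,0]]

```text
clock: 15.8
eef_pos: [448.4, -335.6, 100.7]
tool_rot: [3.141, -0.001, 1.712]
force: [-0.1, 0.3, 1.5]
width: 85.4
gripper_force: 0.0
```

>>> send_rows:
  rows:
    - [[0,0,0.2,0,0,0],[0,0,0.2,0,0,0],[0,0,0.2,0,0,0],[0,0,0.2,0,0,0],[0,0,0.2,0,0,0],[0,0,0.2,0,0,0],[0,0,-5,0,0,0],[0,0,-10,0,0,0],[0,0,-15,0,0,0],[0,0,-20,0,0,0]]
  grip: 255

```text
clock: 16.8
eef_pos: [447.3, -336.7, 301.2]
tool_rot: [3.141, 0.001, 1.71]
force: [1.1, -1.4, -1.0]
width: 53.7
gripper_force: 63.5
```

```bash
python3 to.py 522 178 300 1.71
```

```text
[ 447.25 -336.72  301.23] [3.14 0.   1.71] 16.8 53.74857821902075 q7 0.5019281563548735
[49.94 14.53  0.1   0.    0.   -0.  ]
```

>>> send_rows:
  rows:
    - [[49.9,14.5,0,0,0,0],[49.9,14.5,0,0,0,0],[49.9,14.5,0,0,0,0],[49.9,14.5,0,0,0,0],[49.9,14.5,0,0,0,0],[49.9,14.5,0,0,0,0],[49.9,14.5,0,0,0,0],[49.9,14.5,0,0,0,0],[49.9,14.5,0,0,0,0],[49.9,14.5,0,0,0,0]]

```text
clock: 17.8
eef_pos: [519.2, 159.8, 299.3]
tool_rot: [3.14, 0.0, 1.71]
force: [1.8, -0.1, -1.1]
width: 53.9
gripper_force: 63.5
```

>>> send_rows:
  rows:
    - [[0,0,0,0,0,0],[0,0,0,0,0,0],[0,0,0,0,0,0]]

```text
clock: 18.1
eef_pos: [519.2, 156.5, 298.6]
tool_rot: [-3.141, 0.001, 1.708]
force: [0.7, -0.0, -0.7]
width: 53.5
gripper_force: 63.5
```

```bash
python3 to.py 522 178 140 1.71
```

```text
[519.17 156.48 298.62] [-3.14  0.    1.71] 18.1 53.4646300872279 q7 -0.4603293370650558
[ 2.11  0.58 15.86 -0.    0.   -0.  ]
```

>>> send_rows:
  rows:
    - [[2.1,0.5,0,0,0,0],[2.1,0.5,4,0,0,0],[2.1,0.5,8,0,0,0],[2.1,0.5,11,0,0,0],[2.1,0.5,13,0,0,0],[2.1,0.5,15,0,0,0],[2.1,0.5,15.8,0,0,0],[2.1,0.5,16,0,0,0],[2.1,0.5,16,0,0,0]]

```text
clock: 19.0
eef_pos: [521.9, 178.8, 139.0]
tool_rot: [3.141, 0.0, 1.708]
force: [1.1, 0.2, -0.7]
width: 53.3
gripper_force: 63.5
```

>>> send_rows:
  rows:
    - [[0,0,0.1,0,0,0],[0,0,0.3,0,0,0],[0,0,0.3,0,0,0],[0,0,0.3,0,0,0]]

```text
clock: 19.4
eef_pos: [522.1, 179.7, 136.5]
tool_rot: [3.139, -0.0, 1.71]
force: [-0.9, -0.1, 5.6]
width: 53.5
gripper_force: 64.2
```

>>> send_rows:
  rows:
    - [[0,0,0,0,0,0],[0,0,0,0,0,0],[0,0,0,0,0,0],[0,0,0,0,0,0],[0,0,-5,0,0,0],[0,0,-10,0,0,0],[0,0,-16,0,0,0],[0,0,-16,0,0,0]]
  grip: 0

```text
clock: 20.2
eef_pos: [523.6, 180.9, 301.0]
tool_rot: [3.132, -0.003, 1.71]
force: [-0.0, -0.1, 0.5]
width: 85.4
gripper_force: 0.0
```

```bash
python3 - <<'E'
from h import *
T=grab('top');S=grab('scene')
np.save('top1.npy',T,allow_pickle=True);np.save('scene1.npy',S,allow_pickle=True)
for nm,d,box in(('T',T,(320,180,440,250)),('S',S,(160,180,255,230))):
    h=cv2.cvtColor(d['pixels'],cv2.COLOR_RGB2HSV);m=(h[...,1]<70).astype(np.uint8)*255;b=np.zeros_like(m);b[box[1]:box[3],box[0]:box[2]]=255
    m=cv2.morphologyEx(m&b,cv2.MORPH_CLOSE,np.ones((3,3)))
    for c in cv2.findContours(m,0,1)[0]:
        if cv2.contourArea(c)>150:
            q=cv2.boxPoints(cv2.minAreaRect(c));w=onplane(d,q,38);print(nm,w.mean(0).round(1),w[:,:2].round(0).tolist(),'edge ang',np.degrees(np.arctan2(*(w[1]-w[0])[[1,0]])).round(1))
E
python3 to.py 541 -196 300 1.71
```

```text
T [ 451.1 -127.3   38. ] [[444.0, -89.0], [489.0, -121.0], [458.0, -165.0], [413.0, -133.0]] edge ang -35.4
T [ 537.5 -195.6   38. ] [[560.0, -163.0], [569.0, -220.0], [515.0, -228.0], [506.0, -172.0]] edge ang -80.0
S [ 547.3 -191.1   38. ] [[587.0, -212.0], [518.0, -239.0], [508.0, -169.0], [577.0, -145.0]] edge ang -158.6
S [ 461.5 -121.2   38. ] [[460.0, -167.0], [413.0, -134.0], [464.0, -75.0], [509.0, -108.0]] edge ang 145.4
[522.25 179.8  297.43] [ 3.14 -0.    1.71] 20.3 85.31405178613264 q7 -0.5034713946493662
[-37.48  -3.34  -0.3    0.    -0.    -0.  ]
```

>>> send_rows:
  rows:
    - [[-37.5,-3.4,0,0,0,0],[-37.5,-3.4,0,0,0,0],[-37.5,-3.4,0,0,0,0],[-37.5,-3.4,0,0,0,0],[-37.5,-3.4,0,0,0,0],[-37.5,-3.4,0,0,0,0],[-37.5,-3.4,0,0,0,0],[-37.5,-3.4,0,0,0,0],[-37.5,-3.4,0,0,0,0],[-37.5,-3.4,0,0,0,0]]

```text
clock: 21.3
eef_pos: [538.6, -196.6, 293.3]
tool_rot: [-3.138, -0.002, 1.709]
force: [0.1, 1.0, -0.3]
width: 85.5
gripper_force: 0.0
```

```bash
python3 to.py 541 -196 89 1.72
```

```text
[ 538.59 -196.58  293.27] [-3.14 -0.    1.71] 21.3 85.52957351182403 q7 0.18735230681332238
[-0.02  0.31 20.43 -0.   -0.   -0.01]
```

>>> send_rows:
  rows:
    - [[0,0.2,5,0,0,0],[0,0.2,10,0,0,0],[0,0.2,15,0,0,0],[0,0.2,18,0,0,0],[0,0.2,20.4,0,0,0],[0,0.2,20.4,0,0,0],[0,0.2,20.4,0,0,0]]

```text
clock: 22.0
eef_pos: [541.6, -194.4, 91.2]
tool_rot: [-3.141, -0.002, 1.712]
force: [-1.0, 0.7, -0.0]
width: 85.7
gripper_force: 0.0
```

>>> send_rows:
  rows:
    - [[0,0,0,0,0,0],[0,0,0,0,0,0],[0,0,0,0,0,0],[0,0,0,0,0,0],[0,0,0,0,0,0],[0,0,0,0,0,0],[0,0,-3,0,0,0],[0,0,-6,0,0,0],[0,0,-6,0,0,0],[0,0,-6,0,0,0]]
  grip: 255

```text
clock: 23.0
eef_pos: [541.9, -196.8, 152.5]
tool_rot: [3.14, 0.001, 1.709]
force: [0.1, 0.4, -1.3]
width: 48.6
gripper_force: 62.7
```

```bash
python3 to.py 601 -105 155 1.6
```

```text
[ 541.9  -196.76  152.46] [3.14 0.   1.71] 23.0 48.63992979525932 q7 0.08739066912130457
[ 8.27  7.12 -0.25  0.    0.    0.11]
```

>>> send_rows:
  rows:
    - [[8.3,7.1,0,0,0,0.11],[8.3,7.1,0,0,0,0.11],[8.3,7.1,0,0,0,0.11],[8.3,7.1,2,0,0,0.11],[8.3,7.1,4,0,0,0.11],[8.3,7.1,5,0,0,0.11],[8.3,7.1,5.5,0,0,0.11],[8.3,7.1,5.5,0,0,0.11]]

```text
clock: 23.8
eef_pos: [598.5, -104.0, 97.8]
tool_rot: [-3.137, 0.0, 1.6]
force: [-7.0, 1.0, 16.8]
width: 48.9
gripper_force: 65.4
```

>>> send_rows:
  rows:
    - [[0,0,-0.1,0,0,0],[0,0,-0.1,0,0,0],[0,0,-0.1,0,0,0],[0,0,-0.1,0,0,0],[0,0,-0.1,0,0,0],[0,0,-5,0,0,0],[0,0,-10,0,0,0],[0,0,-10,0,0,0]]
  grip: 0

```text
clock: 24.6
eef_pos: [604.4, -104.4, 202.7]
tool_rot: [3.13, 0.001, 1.6]
force: [1.2, 0.4, 0.1]
width: 85.5
gripper_force: 0.0
```

```bash
cat > sq.py <<'E'
from h import *
S=grab('scene');T=grab('top')
for nm,d,box in(('T',T,(270,140,440,250)),('S',S,(160,180,255,270))):
    h=cv2.cvtColor(d['pixels'],cv2.COLOR_RGB2HSV);m=(h[...,1]<70).astype(np.uint8)*255;b=np.zeros_like(m);b[box[1]:box[3],box[0]:box[2]]=255
    m=cv2.morphologyEx(m&b,cv2.MORPH_CLOSE,np.ones((3,3)))
    for c in cv2.findContours(m,0,1)[0]:
        if cv2.contourArea(c)>150:
            q=cv2.boxPoints(cv2.minAreaRect(c));w=onplane(d,q,38);print(nm,q.mean(0).round(0),w.mean(0).round(1),w[:,:2].round(0).tolist(),'edge ang',np.degrees(np.arctan2(*(w[1]-w[0])[[1,0]])).round(1))
save(S,'s7.png',(150,130,400,320),3)
E
python3 sq.py; python3 to.py 453 -126 190 -0.61;python3 to.py 453 -126 190 2.53;  python3 to.py 453 -126 190 .96
```

```text
T [342. 230.] [ 451.1 -127.3   38. ] [[444.0, -89.0], [489.0, -121.0], [458.0, -165.0], [413.0, -133.0]] edge ang -35.4
T [382. 194.] [ 551.7 -239.4   38. ] [[702.0, -81.0], [706.0, -403.0], [400.0, -394.0], [398.0, -80.0]] edge ang -89.4
S [207. 237.] [ 603.6 -102.6   38. ] [[635.0, -134.0], [567.0, -142.0], [573.0, -70.0], [639.0, -65.0]] edge ang -173.2
S [233. 196.] [ 461.5 -121.2   38. ] [[460.0, -167.0], [413.0, -134.0], [464.0, -75.0], [509.0, -108.0]] edge ang 145.4
S [188. 204.] [ 545.7 -211.    38. ] [[632.0, -205.0], [490.0, -295.0], [459.0, -213.0], [602.0, -131.0]] edge ang -147.7
[ 601.09 -104.53  197.82] [3.14 0.   1.6 ] 24.7 85.51713395139952 q7 -0.10778544154134966
[ -1.72 -14.87   0.74   0.    -0.     2.21]
[ 601.09 -104.53  197.82] [3.14 0.   1.6 ] 24.7 85.51713395139952 q7 -0.10778544154134966
[ -1.72 -14.87   0.74   0.     0.    -0.93]
[ 601.09 -104.53  197.82] [3.14 0.   1.6 ] 24.7 85.51713395139952 q7 -0.10778544154134966
[ -1.72 -14.87   0.74   0.    -0.     0.64]
```

>>> send_rows:
  rows:
    - [[-1.7,-14.9,0,0,0,0.64],[-1.7,-14.9,0,0,0,0.64],[-1.7,-14.9,0,0,0,0.64],[-1.7,-14.9,0,0,0,0.64],[-1.7,-14.9,0,0,0,0.64],[-1.7,-14.9,0,0,0,0.64],[-1.7,-14.9,4,0,0,0.64],[-1.7,-14.9,8,0,0,0.64],[-1.7,-14.9,10.7,0,0,0.64],[-1.7,-14.9,10.7,0,0,0.64]]

```text
clock: 25.7
eef_pos: [450.9, -124.7, 86.0]
tool_rot: [-3.135, 0.002, 0.964]
force: [-0.3, -0.3, 0.1]
width: 85.1
gripper_force: 0.0
```

>>> send_rows:
  rows:
    - [[0,0,0,0,0,0],[0,0,0,0,0,0],[0,0,0,0,0,0],[0,0,0,0,0,0],[0,0,0,0,0,0],[0,0,0,0,0,0],[0,0,-3,0,0,0],[0,0,-6,0,0,0],[0,0,-9,0,0,0],[0,0,-9,0,0,0]]
  grip: 255

```text
clock: 26.7
eef_pos: [454.2, -126.1, 183.4]
tool_rot: [3.134, -0.003, 0.96]
force: [0.5, -0.4, -1.0]
width: 48.4
gripper_force: 62.8
```

```bash
python3 to.py 601 -22 180 1.57
```

```text
[ 454.21 -126.09  183.35] [ 3.13 -0.    0.96] 26.7 48.42097077377647 q7 -0.6900298726484142
[16.95  6.05  0.44  0.01 -0.   -0.61]
```

>>> send_rows:
  rows:
    - [[16.9,6,0,0,0,-0.61],[16.9,6,0,0,0,-0.61],[16.9,6,0,0,0,-0.61],[16.9,6,0,0,0,-0.61],[16.9,6,0,0,0,-0.61],[16.9,6,0,0,0,-0.61],[16.9,6,4,0,0,-0.61],[16.9,6,7,0,0,-0.61],[16.9,6,7.6,0,0,-0.61],[16.9,6,7.6,0,0,-0.61]]

```text
clock: 27.7
eef_pos: [596.7, -22.6, 102.7]
tool_rot: [-3.139, 0.001, 1.568]
force: [-0.1, -0.4, -0.4]
width: 48.8
gripper_force: 62.7
```

>>> send_rows:
  rows:
    - [[0,0,0.3,0,0,0],[0,0,0.3,0,0,0],[0,0,0.3,0,0,0]]

```text
clock: 28.0
eef_pos: [598.7, -21.7, 101.6]
tool_rot: [3.14, 0.0, 1.569]
force: [-0.9, -0.4, -1.4]
width: 48.4
gripper_force: 62.7
```

>>> send_rows:
  rows:
    - [[0,0,0.3,0,0,0],[0,0,0.5,0,0,0],[0,0,0.5,0,0,0],[0,0,0.5,0,0,0]]

```text
clock: 28.4
eef_pos: [598.4, -21.7, 96.2]
tool_rot: [3.141, 0.0, 1.57]
force: [-1.3, -1.3, 5.7]
width: 49.0
gripper_force: 63.5
```

>>> send_rows:
  rows:
    - [[0,0,0,0,0,0],[0,0,0,0,0,0],[0,0,0,0,0,0],[0,0,0,0,0,0],[0,0,-5,0,0,0],[0,0,-10,0,0,0],[0,0,-15,0,0,0],[0,0,-20,0,0,0],[0,0,-25,0,0,0]]
  grip: 0

```text
clock: 29.3
eef_pos: [597.7, -21.7, 347.5]
tool_rot: [-3.142, -0.0, 1.57]
force: [0.7, -0.1, -0.3]
width: 85.2
gripper_force: 0.0
```

```bash
python3 sq.py
python3 - <<'E'
from h import *
T=np.load('top0.npy',allow_pickle=True).item()
C=np.array([520.6,178.1]);a=.14;ex=np.array([np.cos(a),np.sin(a)]);ey=np.array([-np.sin(a),np.cos(a)])
# hinge at +y wall: 75mm from centre
h=C+75*ey;print('hinge',h)
c2o=lambda P:(np.array(P,float)+.5)/2.96-.5+[170,140]
px=c2o([(13,65),(33,280)]) # outer lid corners at top (free edge)
for th in(1.5,1.6,1.72):
    P=[[*(h+sx*85*ex-np.cos(th)*150*ey-np.sin(th)*8*-1*ey),98+150*np.sin(th)+8*np.cos(th)] for sx in(1,-1)]
    print(th,((proj(T,P)-[170,140])*2.96).round(0).tolist(),np.round(P,0).tolist())
E
```

```text
T [353. 198.] [ 541.8 -157.7   38. ] [[679.0, 57.0], [801.0, -167.0], [400.0, -370.0], [286.0, -151.0]] edge ang -61.3
S [234. 252.] [602.8 -21.3  38. ] [[635.0, -51.0], [566.0, -56.0], [572.0, 9.0], [639.0, 13.0]] edge ang -175.4
S [207. 237.] [ 603.2 -102.4   38. ] [[637.0, -131.0], [569.0, -143.0], [570.0, -73.0], [636.0, -63.0]] edge ang -169.3
hinge [510.1342664  252.36619972]
1.5 [[38.0, 62.0], [62.0, 281.0]] [[595.0, 262.0, 248.0], [426.0, 238.0, 248.0]]
1.6 [[19.0, 65.0], [43.0, 283.0]] [[593.0, 276.0, 248.0], [424.0, 253.0, 248.0]]
1.72 [[-2.0, 69.0], [21.0, 286.0]] [[590.0, 294.0, 245.0], [422.0, 270.0, 245.0]]
```

View pics/s7.png

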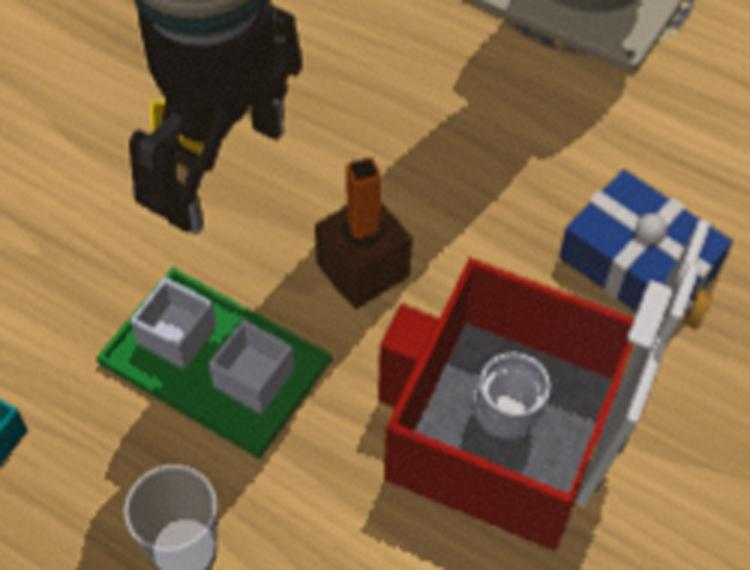

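Both squares are upright in the tray at (172,320) and (250,365), and the stack is in the case at (515,395). The lid is still open, at about 1.63 rad. Next I plan the push on the lid.

Run:
```python
from h import *
np.set_printoptions(suppress=True,precision=2)
C=np.array([520.6,178.1]);a=.14;ex=np.array([np.cos(a),np.sin(a)]);ey=np.array([-np.sin(a),np.cos(a)])
Y=[np.pi,0,1.71]
def W(x,y,z): return ([*(C+x*ex+y*ey),z],Y)
s=ctrl.read_state();b=(s['eef_pos'],s['tool_rot']);print(b)
print('up',rel(b,W(-55,125,375)));print('st',rel(b,W(-55,125,292)))
st=W(-55,125,292)
for th in(1.55,1.4,1.2,1.0,.8,.6,.4,.2,.05,0,-.05):
    P=np.array([75,98])+120*np.array([-np.cos(th),np.sin(th)])+8*np.array([np.sin(th),np.cos(th)])
    print(th,rel(st,W(-55,P[0]+11,P[1]+73))[:3],P+[11,73])
```

```text
(array([601.28, -20.71, 352.91]), array([ 3.13, -0.  ,  1.57]))
up [ 31.47 -15.27  -2.41   0.01   0.    -0.14]
st [ 31.47 -15.38   5.89   0.01   0.    -0.14]
1.55 [-3.35  0.    0.09] [ 91.5  291.14]
1.4 [-5.15  0.    0.14] [ 73.49 290.61]
1.2 [-7.5   0.01  0.63] [ 49.97 285.74]
1.0 [-9.71  0.01  1.57] [ 27.9 276.3]
0.8 [-11.69   0.01   2.93] [  8.13 262.66]
0.6 [-13.35   0.01   4.66] [ -8.52 245.36]
0.4 [-14.64   0.01   6.69] [-21.41 225.1 ]
0.2 [-15.5    0.01   8.93] [-30.02 202.68]
0.05 [-15.85   0.01  10.7 ] [-33.45 184.99]
0 [-15.9    0.01  11.3 ] [-34. 179.]
-0.05 [-15.92   0.01  11.9 ] [-34.25 172.99]
```

>>> send_rows:
  rows:
    - [[0,0,-2.6,0,0,0],[31.5,-15.3,-2.6,0,0,-0.14],[31.5,-15.3,-2.6,0,0,-0.14],[31.5,-15.3,-2.6,0,0,-0.14],[31.5,-15.3,-2.6,0,0,-0.14],[31.5,-15.3,-2.6,0,0,-0.14],[31.5,-15.3,-2.6,0,0,-0.14],[31.5,-15.3,-2.6,0,0,-0.14],[31.5,-15.3,-2.6,0,0,-0.14],[31.5,-15.3,-2.6,0,0,-0.14]]
  grip: 255

```text
clock: 30.4
eef_pos: [444.4, 294.8, 371.0]
tool_rot: [-3.141, 0.0, 1.714]
force: [-0.2, -0.5, -0.5]
width: 0.0
gripper_force: 0.0
```

>>> send_rows:
  rows:
    - [[0,0,0,0,0,0],[0,0,0,0,0,0],[0,0,0,0,0,0]]

```text
clock: 30.7
eef_pos: [446.2, 292.2, 371.2]
tool_rot: [-3.142, 0.001, 1.707]
force: [0.1, 0.1, -0.3]
width: 0.1
gripper_force: 0.0
```

```bash
python3 to.py 449 289 292 1.71
python3 - <<'E'
from h import *
save(grab('scene'),'s8.png',(250,60,450,320),2.3)
E
```

```text
[446.23 292.2  371.23] [-3.14  0.    1.71] 30.7 0.0865698631099922 q7 -0.7846401595495359
[-0.35  0.23  7.92 -0.    0.   -0.  ]
```

View pics/s8.png

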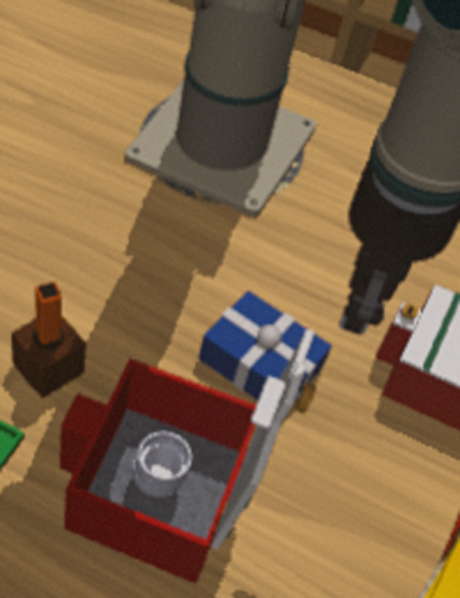

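The closed fingers are behind the lid and above it. I descend and begin to push.

>>> send_rows:
  rows:
    - [[-0.3,0.2,4,0,0,0],[-0.3,0.2,7.9,0,0,0],[-0.3,0.2,7.9,0,0,0],[-2,0.2,7.9,0,0,0],[-3.7,0.2,8,0,0,0],[-5.5,0.2,8,0,0,0],[-7.8,0.2,8.5,0,0,0],[-10,0.2,9.5,0,0,0],[-10,0.2,9.5,0,0,0]]

```text
clock: 31.65
eef_pos: [462.2, 191.9, 277.1]
tool_rot: [3.142, 0.002, 1.705]
force: [-0.3, -0.3, 0.0]
width: -0.0
gripper_force: 0.0
```

>>> send_rows:
  rows:
    - [[-2,0,1.4,0,0,0],[-3.6,0,3.1,0,0,0],[-4.9,0,5.1,0,0,0],[-5.4,0,6.2,0,0,0],[-5.8,0,7.4,0,0,0],[-5.8,0,7.4,0,0,0]]

```text
clock: 32.25
eef_pos: [469.1, 137.4, 201.7]
tool_rot: [-3.14, 0.0, 1.71]
force: [-0.5, 0.2, 0.2]
width: -0.0
gripper_force: 0.0
```

Run:
```python
from h import *
save(grab('scene'),'s9.png',(200,60,450,320),2.3)
```

```text
(no output)
```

View pics/s9.png

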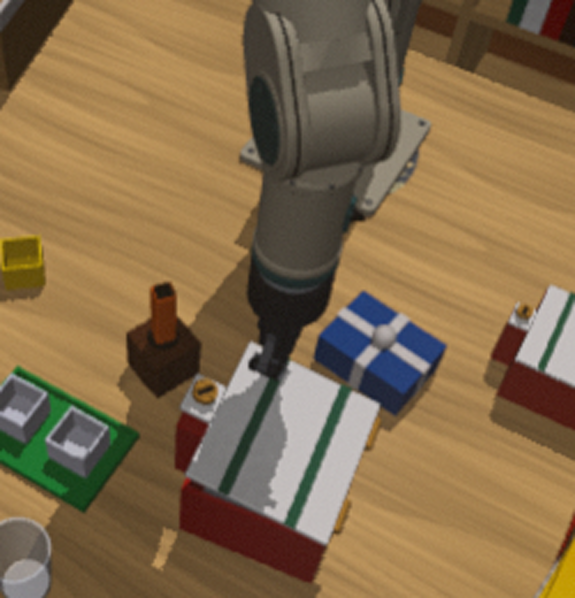

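The lid follows and is nearly shut, with the screw visible at (205,390). I press it down.

>>> send_rows:
  rows:
    - [[-0.3,0,1.2,0,0,0],[-0.3,0,2,0,0,0],[-0.3,0,2.3,0,0,0],[-0.3,0,2.5,0,0,0],[-0.3,0,2.5,0,0,0],[-0.3,0,2.5,0,0,0]]

```text
clock: 32.9
eef_pos: [469.7, 134.5, 178.9]
tool_rot: [3.14, 0.001, 1.71]
force: [-2.3, -1.2, 19.5]
width: 0.0
gripper_force: 9.3
```

>>> send_rows:
  rows:
    - [[0,0,0.1,0,0,0],[0,0,0.1,0,0,0],[0,0,0.1,0,0,0],[0,0,-6,0,0,0],[0,0,-12,0,0,0],[0,0,-17,0,0,0],[-8,0,-17,0,0,0],[-14,0,-17,0,0,0],[-20,0,-17,0,0,0],[-20,0,-17,0,0,0]]
  grip: 0

```text
clock: 33.9
eef_pos: [496.5, -63.6, 347.3]
tool_rot: [-3.141, 0.0, 1.71]
force: [2.0, 0.0, -0.6]
width: 85.7
gripper_force: 0.0
```

```bash
python3 to.py 451 -5 330 1.71
python3 - <<'E'
from h import *
np.set_printoptions(suppress=True,precision=1)
S=grab('scene');np.save('scene2.npy',S,allow_pickle=True)
C=np.array([520.6,178.1]);a=.14;ex=np.array([np.cos(a),np.sin(a)]);ey=np.array([-np.sin(a),np.cos(a)])
P=[[*(C+x*ex+y*ey),106] for x,y in((85,-75),(-85,-75),(22,-109),(-22,-109))]+[[*(C+0*ex-93*ey),120]]
print('pred',proj(S,P).tolist())
im=S['pixels'];x,y=map(int,proj(S,P)[4])
hsv=cv2.cvtColor(im,cv2.COLOR_RGB2HSV)
np.set_printoptions(linewidth=250)
print(x,y);print(hsv[y-11:y+12,x-11:x+12,2]);print(hsv[y-11:y+12,x-11:x+12,1])
E
```

```text
[496.53 -63.6  347.28] [-3.14  0.    1.71] 33.9 85.704975161282 q7 -0.08743464689474101
[ 6.44 -3.69  1.73 -0.    0.    0.  ]
pred [[278.3599809014919, 269.2064780913779], [305.7887701092907, 212.1180353796917], [275.70457685409997, 241.7253664846557], [283.04125448839915, 227.1959997017937], [285.82327285556374, 233.66052686776197]]
285 233
[[ 40  37  40  40  39  40  43  43  39  36  46  81 140 165 167 165 163 164 167 169 175 178 182]
 [ 40  40  39  39  41  39  41  39  38  46  62 105 159 163 166 166 167 168 165 166 165 170 174]
 [ 40  39  41  42  39  40  43  47  64  83  89 116 157 162 161 164 164 170 168 168 166 167 168]
 [ 37  34  41  39  37  44  63  74  91  98 106 142 157 157 157 160 162 165 168 169 168 170 169]
 [ 40  38  40  44  49  72  98 104 107 107 119 157 158 158 157 156 158 161 161 167 167 168 169]
 [ 39  38  48  69  89 101 113 113 110 121 158 165 162 159 157 157 154 157 158 162 163 167 172]
 [ 40  46  73 100 114 115 111 107 114 132 177 182 175 169 162 159 157 157 161 155 158 164 166]
 [ 62  88  97 111 116 117 114 113 116 150 187 182 176 176 174 167 162 160 157 157 157 158 1
[... 2915 characters left out ...]
6 186 180  73   7   7   9   8   9]
 [127 130 129 128  82  14   9  80 176 172 179 184 175 181 177 187 157  38   7   5   9   7   9]
 [129 131 129 115  40   7  10  34 122 179 179 177 187 178 175 162  67  13   7   8   6   9   8]
 [130 131 130  84  15   7  11   8  39 120 149 164 172 169 133  66  17   8   8   9   6   8   8]
 [133 131 112  41   7   8   8   8  10  30  35  59  80  76  40  15  10   7   7   8   8   8   9]
 [132 128  86  16   7   7  10   6   4   6   8  15  23  18   9   5   7   8   8   9   8   9   8]
 [131 130  86   5   3   9   7   6   6   8   4   8   4   9  11  10   8   6   8   7   8   8   9]
 [131 131 112  24   7   6   6   9  10   8   9   8   9   6   9   7   9   8   7   9   9   8   8]]
```

Run:
```python
from h import *
np.set_printoptions(suppress=True,precision=2,linewidth=200)
T=grab('top');S=np.load('scene2.npy',allow_pickle=True).item()
np.save('top2.npy',T,allow_pickle=True)
scr=[533.6,86,119]
for n,d,thr in(('S',S,100),('T',T,100)):
    c=proj(d,[scr])[0];x,y=map(int,c.round())
    r=12;p=d['pixels'][y-r:y+r+1,x-r:x+r+1];h=cv2.cvtColor(p,cv2.COLOR_RGB2HSV)
    m=((h[...,1]>115)&(h[...,0]>8)&(h[...,0]<30)).astype(np.uint8)
    if n=='T': print(h[4:21,4:21,2]);print(h[4:21,4:21,1])
    n_,lab,st,ce=cv2.connectedComponentsWithStats(m); k=1+np.argmin(np.hypot(*(ce[1:]-r).T)); print(n,'pred',c,'blob',ce[k]+[x-r,y-r],st[k])
    # dark slot weighted PCA near centre
    yy,xx=np.mgrid[:2*r+1,:2*r+1];cc=ce[k]
    V=h[...,2].astype(float);sel=(np.hypot(xx-cc[0],yy-cc[1])<(4.5 if n=='S' else 3.6));w=np.clip(115-V,0,60)*sel
    mu=np.array([(w*xx).sum(),(w*yy).sum()])/w.sum();cv=np.cov(np.stack([xx.ravel(),yy.ravel()]),aweights=w.ravel());e,v=np.linalg.eigh(cv);dv=v[:,1]
    q=np.array([mu-4*dv,mu+4*dv])+[x-r,y-r];W=onplane(d,q,119);print('slot c',W.mean(0),'ang',np.degrees(np.arctan2(*(W[1]-W[0])[[1,0]])),'eig',e)
```

```text
S pred [285.8  233.89] blob [284.31 230.13] [  0   0  25  25 366]
slot c [529.7   79.23 119.  ] ang 63.12532663522676 eig [ 2.23 16.85]
[[ 86  83 107 121 118 113 114 119 129 142 157 165 151 132 154 172 174]
 [108 121 148 166 166 162 153 142 155 173 183 188 162 122 147 174 177]
 [148 169 182 189 180 165 158 151 156 167 180 190 162 119 149 178 181]
 [166 190 192 180 156 143 147 147 150 152 169 187 163 121 151 182 186]
 [165 191 182 159 151 154 154 142 136 147 158 173 167 129 150 187 191]
 [166 190 173 145 146 149 149 125  99 115 142 168 172 140 144 184 187]
 [171 189 176 148 139 146 133  94  64 101 143 155 160 149 131 170 181]
 [185 186 173 151 145 140 108  65  77 126 154 153 160 153 122 161 180]
 [192 186 172 157 147 126  83  63 111 152 158 148 161 153 114 155 181]
 [191 183 174 159 140 104  63  87 137 159 152 141 155 151 108 149 179]
 [184 173 179 162 128  81  66 116 155 156 150 155 162 153 103 143 177]
 [175 165 184 174 140  98  99 141 161 157 155 164 179 159 105 133 171]
 [174 164 188 180 159 144 142 156 163 153 160 179 190 167 118 127 165]
 [174 164 192 188 181 174 164 161 167 175
[... 881 characters left out ...]
]
 [  4   8  56 141 169 159 117 147 169 175 171 118  26   3  83 118 113]
 [  6   1  31  93 151 139 120 165 176 172 158  86   9   3  72 119 112]
 [  4   5   7  44 118 141 155 174 174 164 122  42   1   3  56 115 112]
 [  6   6   1  13  56 103 135 150 144  98  38   4   3   3  32 110 111]
 [  6   5   5   1   8  26  44  52  46  15   1   4   4   4  27 106 113]
 [  4   6   4   4   4   0   3   4   3   3   4   4   4   3  10  95 115]
 [  4   6   4   4   4   5   4   4   4   5   5   4   4   4   7  88 117]
 [  5   7   4   4   5   4   1   3   3   3   4   4   4  12  42 106 118]]
T pred [262.83 195.46] blob [261.82 195.09] [ 7  8  9  9 57]
slot c [534.55  88.9  119.  ] ang 150.61105419302947 eig [0.28 3.74]
```

```bash
python3 - <<'E'
from h import *
S=np.load('scene2.npy',allow_pickle=True).item();T=np.load('top2.npy',allow_pickle=True).item()
W=onplane(S,[(283,237),(289.5,232.5)],120.5);print(W.mean(0),np.degrees(np.arctan2(*(W[1]-W[0])[[1,0]])))
print(onplane(T,[(261.82,195.09)],120.5))
E
python3 to.py 451 -5.5 240 2.34
```

```text
[535.83377113  88.52662958 120.5       ] 160.43678774981714
[[534.3305116   88.51068654 120.5       ]]
[496.8  -70.2  346.26] [-3.14  0.    1.7 ] 34.0 85.2319210474945 q7 -0.08994336555442899
[ 7.04 -3.7  10.61 -0.    0.   -0.64]
```

>>> send_rows:
  rows:
    - [[7,-3.7,0,0,0,-0.64],[7,-3.7,0,0,0,-0.64],[7,-3.7,0,0,0,-0.64],[7,-3.7,2,0,0,-0.64],[7,-3.7,6,0,0,-0.64],[7,-3.7,10,0,0,-0.64],[7,-3.7,10.6,0,0,-0.64],[7,-3.7,10.6,0,0,-0.64],[7,-3.7,10.6,0,0,-0.64]]
  grip: 0

```text
clock: 34.9
eef_pos: [451.6, 3.0, 242.6]
tool_rot: [3.14, 0.001, 2.35]
force: [0.4, 0.0, 1.3]
width: 85.4
gripper_force: 0.0
```

```bash
python3 to.py 451 -5.5 174 2.34
```

```text
[451.55   3.03 242.57] [3.14 0.   2.35] 34.9 85.4076920979969 q7 0.16142515670934363
[-0.56 -0.65  6.86  0.    0.    0.01]
```

>>> send_rows:
  rows:
    - [[-0.6,-0.6,0,0,0,0],[-0.6,-0.6,3,0,0,0],[-0.6,-0.6,6,0,0,0],[-0.6,-0.6,6.9,0,0,0],[-0.6,-0.6,6.9,0,0,0],[-0.6,-0.6,6.9,0,0,0]]

```text
clock: 35.5
eef_pos: [451.6, -6.1, 173.5]
tool_rot: [3.14, 0.001, 2.35]
force: [0.0, 0.8, -0.1]
width: 85.3
gripper_force: 0.0
```

>>> send_rows:
  rows:
    - [[0,0,0,0,0,0],[0,0,0,0,0,0],[0,0,0,0,0,0],[0,0,0,0,0,0],[0,0,0,0,0,0],[0,0,0,0,0,0],[0,0,0,0,0,0],[0,0,0,0,0,0],[0,0,0,0,0,0]]
  grip: 255

```text
clock: 36.4
eef_pos: [451.0, -6.1, 172.8]
tool_rot: [3.141, 0.001, 2.35]
force: [-0.7, 0.1, 6.2]
width: 22.9
gripper_force: 58.5
```

>>> send_rows:
  rows:
    - [[0,0,-2,0,0,0],[0,0,-5,0,0,0],[0,0,-9,0,0,0],[0,0,-13,0,0,0],[0,0,-17,0,0,0],[0,0,-17,0,0,0],[0,0,-17,0,0,0]]

```text
clock: 37.1
eef_pos: [450.6, -6.5, 342.5]
tool_rot: [-3.142, 0.001, 2.349]
force: [-0.2, 0.0, -1.3]
width: 23.8
gripper_force: 59.1
```

Run:
```python
from h import *
np.set_printoptions(suppress=True,precision=1,linewidth=220)
s=ctrl.read_state();p=s['eef_pos'];print(p,s['tool_rot'],s['width'],s['torque'])
S=grab('scene');z0=p[2]-166 # tip
ax=[proj(S,[[p[0],p[1],z0+h]])[0] for h in(0,5,10,30,50)];print(np.array(ax))
x,y=map(int,ax[0].round())
h=cv2.cvtColor(S['pixels'][y-30:y+6,x-12:x+13],cv2.COLOR_RGB2HSV);print(x-12,y-30);print(h[...,2]);
save(S,'s10.png',(x-50,y-80,x+50,y+20),6)
```

```text
[450.6  -6.5 342.5] [-3.1  0.   2.3] 23.844001975802783 [-0.  0. -0.]
[[271.1 178.4]
 [271.1 177.1]
 [271.1 175.7]
 [271.1 170.3]
 [271.1 164.6]]
259 148
[[176 173 169 168 161 136  87  89  89  56  37  33  29  27  34  32  33  30  31  32  30  30  36  82 156]
 [175 174 176 174 168 137  85  83  91  62  42  28  29  32  32  33  31  34  32  33  35  33  56 123 169]
 [168 170 172 175 169 137  83  87  90  63  51  34  35  31  31  34  32  34  37  57  73  71  98 154 171]
 [164 167 168 171 168 139  87  86  89  66  59  38  33  30  31  31  34  35  49  98 142 141 145 168 169]
 [160 163 163 164 165 138  86  83  91  70  62  42  33  33  32  33  30  30  58 117 172 173 169 170 168]
 [159 160 159 159 160 144  90  85  91  65  66  46  31  32  33  33  32  35  62 127 174 176 171 169 168]
 [157 160 160 157 158 147  88  85  93  69  65  43  30  31  33  32  31  36  70 129 172 174 173 172 170]
 [165 164 161 161 158 146  87  84  94  65  62  48  34  33  34  32  29  35  69 135 168 176 171 173 172]
 [166 167 166 165 166 151  87  86  95  72  64  47  32  32  30  35  33  40  81 141 172 172 173 173 171]
 [166 167 167 169 1
[... 2062 characters left out ...]
 174 173 169 154 107  62  61  58  64 110 163 167 161 166 166 168 170 159 109 106]
 [165 166 166 166 167 172 174 176 165 108  66  66  67  77 116 163 164 165 166 165 171 162 133 106 105]
 [168 167 165 165 167 165 168 172 168 129 106 122 139 135 145 160 161 164 166 164 158 130 106 102 104]
 [175 169 167 165 166 165 163 168 167 157 159 169 176 172 168 160 158 159 155 132 128 104 104 101 106]
 [179 176 170 172 169 166 165 164 165 165 166 171 173 177 175 172 167 164 146 105 102 101 102 102 103]
 [179 179 177 177 173 171 166 166 167 164 167 167 168 172 174 180 171 164 130 104  93  99 101 105 102]
 [179 180 178 179 177 174 172 169 169 167 165 166 165 166 168 161 141 136 114 105 104 103 100 101 102]]
```

View pics/s10.png

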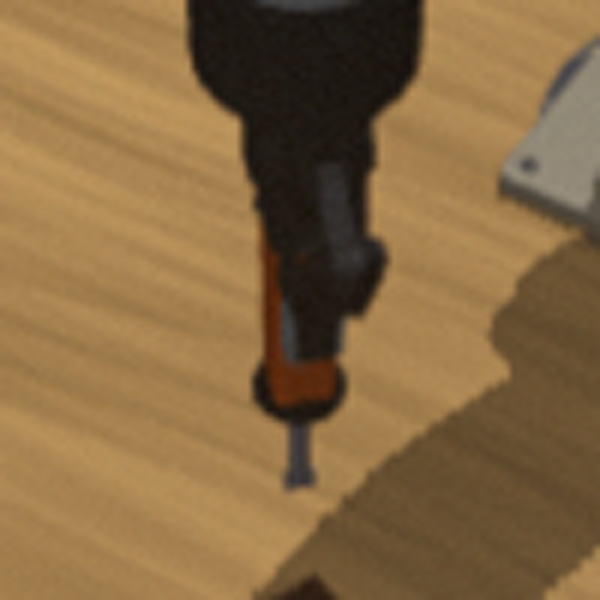

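The blade (300,470) is wider than the shaft in this view, so its width lies along the tool's x axis. That was the last of the 14 pictures; I go on with numbers only.

```bash
python3 to.py 535 88.5 305 2.67
```

```text
[449.99  -6.58 341.51] [-3.14 -0.    2.35] 37.15 23.187621234665194 q7 0.34212171671007574
[ 0.8  12.73  3.63 -0.   -0.   -0.32]
```

>>> send_rows:
  rows:
    - [[0.8,12.7,0,0,0,-0.32],[0.8,12.7,0,0,0,-0.32],[0.8,12.7,0,0,0,-0.32],[0.8,12.7,0,0,0,-0.32],[0.8,12.7,1,0,0,-0.32],[0.8,12.7,2.5,0,0,-0.32],[0.8,12.7,3.6,0,0,-0.32],[0.8,12.7,3.6,0,0,-0.32],[0.8,12.7,3.6,0,0,-0.32],[0.8,12.7,3.6,0,0,-0.32]]

```text
clock: 38.15
eef_pos: [535.6, 88.6, 306.8]
tool_rot: [3.141, 0.001, 2.669]
force: [0.2, -0.4, -1.4]
width: 23.7
gripper_force: 59.5
```

```bash
cat > tip.py <<'E'
from h import *
import sys
np.set_printoptions(suppress=True,precision=2,linewidth=220)
s=ctrl.read_state();p=s['eef_pos'];print(p,s['tool_rot'],s['clock'],'q',s['qpos'],'F',s['force'],s['torque'])
Rm=R.from_euler('xyz',s['tool_rot']).as_matrix();t=p+Rm@[0,0,166];print('tip fk',t)
S=grab('scene');a=proj(S,[t,t+[0,0,12]]);print('pred tip/shaft',a)
x,y=map(int,a[0].round());print(x-12,y-10)
h=cv2.cvtColor(S['pixels'][y-10:y+16,x-12:x+13],cv2.COLOR_RGB2HSV);print(h[...,2]);print(h[...,1])
E
python3 tip.py; python3 to.py 535 88.5 305 2.67
```

```text
[535.65  88.65 306.8 ] [3.14 0.   2.67] 38.15 q [ 0.31  0.58 -0.82  1.8   0.51  0.98  0.38] F [ 0.24 -0.37 -1.4 ] [-0.07  0.04  0.01]
tip fk [535.79  88.65 140.8 ]
pred tip/shaft [[286.61 230.17]
 [286.78 227.38]]
275 220
[[ 39  40  36  41  41  37  33  29  30  42  64  69  54  42  34  30  31  28  65 134 182 181 176 176 177]
 [ 41  41  40  42  42  37  35  31  31  31  37  40  34  28  27  30  33  63 122 171 187 186 180 181 177]
 [ 38  38  40  40  36  38  42  39  33  32  31  30  31  28  38  54  91 136 160 177 183 185 184 186 184]
 [ 41  36  42  39  38  39  38  40  44  55  56  45  45  63 113 139 153 171 172 173 174 180 184 186 186]
 [ 40  40  43  39  40  43  45  65  80  85  71  63  58  85 156 170 173 172 172 173 171 171 176 179 183]
 [ 39  39  38  41  48  67  76  97 100  97  78  65  62  99 162 168 171 174 174 171 172 173 175 173 177]
 [ 37  37  40  52  72 102 105 110 107 107  81  62  67 100 158 163 162 168 170 172 173 174 171 172 168]
 [ 40  46  71  94 103 112 115 115 124 146  91  68  63  91 145 162 161 162 165 167 172 175 175 174 173]
 [ 48  74 103 117 115 114 110 116 137 169  95  68  55 
[... 3904 characters left out ...]
59 169 168 137  64  14   5   7   8   7   9   8   8   9  10]
 [130 112  41   6   7   7  11   8  25  31  63  88  69  38  15   7   8   6   6   9   8   8   8   6   6]
 [131  87  15   6   8   9   8   6   4   8  16  21  13  10   5   6   9   6  10   8   8   6   8   9   9]
 [126  85   6   7   6   8   7   6   6   6   4   4   6   7  10   9   8   8   8   9   6   8   8   8   6]
 [129 112  21   7   6   4   6   4   9   5   8   7   7   7   8   7   5   8   8  10   9   8   9   8   6]
 [133 144  99  71  54  21   9   4   5   7   8   9   6   6  10   8   5   8   8   8   9   9   6   9   9]]
[535.72  88.75 306.93] [3.14 0.   2.67] 38.2 23.249127873920184 q7 0.38149096527571236
[ 0.05 -0.06  0.19  0.    0.   -0.  ]
```

The blade and slot line up to within about 1 mm. I lower it.

>>> send_rows:
  rows:
    - [[0,0,0.8,0,0,0],[0,0,1.5,0,0,0],[0,0,1.9,0,0,0],[0,0,2.1,0,0,0],[0,0,2.3,0,0,0],[0,0,2.3,0,0,0]]

```text
clock: 38.8
eef_pos: [535.5, 88.8, 283.1]
tool_rot: [-3.141, -0.0, 2.67]
force: [-0.2, -0.9, -1.4]
width: 23.8
gripper_force: 59.5
```

>>> send_rows:
  rows:
    - [[0,0,0.15,0,0,0],[0,0,0.3,0,0,0],[0,0,0.3,0,0,0]]

```text
clock: 39.1
eef_pos: [535.4, 88.7, 280.2]
tool_rot: [-3.141, -0.0, 2.67]
force: [0.4, 0.0, -1.3]
width: 23.3
gripper_force: 59.5
```

>>> send_rows:
  rows:
    - [[0,0,0.1,0,0,0],[0,0,0.2,0,0,0],[0,0,0.2,0,0,0]]

```text
clock: 39.4
eef_pos: [535.7, 88.9, 279.4]
tool_rot: [-3.142, 0.001, 2.67]
force: [-1.1, -0.9, 7.8]
width: 23.3
gripper_force: 61.0
```

The blade is seated on the slot floor (8 N). I turn it clockwise.

>>> send_rows:
  rows:
    - [[0,0,0,0,0,0.14],[0,0,0.02,0,0,0.28],[0,0,0.03,0,0,0.42],[0,0,0.05,0,0,0.56],[0,0,0.06,0,0,0.7],[0,0,0.08,0,0,0.84],[0,0,0.09,0,0,0.98],[0,0,0.1,0,0,1.12],[0,0,0.12,0,0,1.26],[0,0,0.13,0,0,1.4]]

```text
clock: 40.4
eef_pos: [536.2, 89.2, 278.4]
tool_rot: [3.139, -0.001, 1.264]
force: [-1.9, -0.5, 6.3]
width: 23.3
gripper_force: 60.7
```

Run:
```python
from h import *
s=ctrl.read_state();print(s['eef_pos'],s['tool_rot'],s['qpos'],s['force'],s['torque'])
```

```text
[536.17445372  89.18652542 278.40312584] [ 3.13922425e+00 -1.01337858e-03  1.26446254e+00] [ 0.05689677  0.53234803 -0.40769031  1.83910381  0.27855011  0.82378415
 -0.79708523] [-1.93891337 -0.521566    6.32812387] [-0.20005255  0.30551689  0.07073913]
```

The torque is about 0.05–0.07 N m and the tool is sinking, so the screw is turning.

>>> send_rows:
  rows:
    - [[0,0,0,0,0,0.14],[0,0,0.03,0,0,0.28],[0,0,0.04,0,0,0.42],[0,0,0.06,0,0,0.56],[0,0,0.07,0,0,0.7],[0,0,0.08,0,0,0.84],[0,0,0.1,0,0,0.98],[0,0,0.11,0,0,1.12],[0,0,0.13,0,0,1.26],[0,0,0.14,0,0,1.4]]

```text
clock: 41.4
eef_pos: [536.7, 88.2, 277.1]
tool_rot: [3.141, -0.004, -0.136]
force: [0.0, -2.7, 6.3]
width: 23.5
gripper_force: 60.6
```

Run:
```python
from h import *
s=ctrl.read_state();print(s['eef_pos'],s['tool_rot'],s['qpos'],s['force'],s['torque'])
```

```text
[536.72544478  88.16240499 277.05023043] [ 3.14137522 -0.00366498 -0.13582865] [-0.20762784  0.50824088 -0.0110918   1.84795732  0.00974694  0.78208067
 -1.93083756] [ 0.02478581 -2.74207353  6.30250545] [-0.76461342  0.02092763  0.00807438]
```

>>> send_rows:
  rows:
    - [[0,0,0,0,0,0.14],[0,0,0.03,0,0,0.28],[0,0,0.04,0,0,0.42],[0,0,0.06,0,0,0.56],[0,0,0.07,0,0,0.7],[0,0,0.08,0,0,0.8],[0,0,0.08,0,0,0.8]]

```text
clock: 42.1
eef_pos: [536.4, 87.7, 276.2]
tool_rot: [-3.14, -0.003, -0.932]
force: [-0.7, -2.8, 7.9]
width: 23.3
gripper_force: 60.7
```

Run:
```python
from h import *
s=ctrl.read_state();print(s['eef_pos'],s['tool_rot'],s['qpos'],s['force'],s['torque'])
```

```text
[536.40496142  87.69990746 276.16592572] [-3.14040813e+00 -3.02984987e-03 -9.32359895e-01] [-0.36155682  0.51829688  0.2179454   1.8537015  -0.14934467  0.78299494
 -2.56866572] [-0.68652071 -2.8093455   7.93197288] [-1.02291105  0.1815385   0.02630995]
```

Now I lift out, turn back by π plus the slot slack, and reinsert.

>>> send_rows:
  rows:
    - [[0,0,-1,0,0,0],[0,0,-1.6,0,0,0],[0,0,-1.6,0,0,-0.14],[0,0,-1.6,0,0,-0.28],[0,0,-1.6,0,0,-0.42],[0,0,-1.6,0,0,-0.56],[0,0,-1.6,0,0,-0.7],[0,0,-1.6,0,0,-0.84],[0,0,-1.6,0,0,-0.98],[0,0,-1.6,0,0,-1.1]]

```text
clock: 43.1
eef_pos: [535.5, 89.2, 291.2]
tool_rot: [-3.141, -0.0, 0.176]
force: [0.6, 0.4, -1.2]
width: 22.9
gripper_force: 59.6
```

>>> send_rows:
  rows:
    - [[0,0,0,0,0,-0.14],[0,0,0,0,0,-0.28],[0,0,0,0,0,-0.42],[0,0,0,0,0,-0.56],[0,0,0,0,0,-0.7],[0,0,0,0,0,-0.84],[0,0,0,0,0,-0.98],[0,0,0,0,0,-1.1],[0,0,0,0,0,-1.1]]

```text
clock: 44.0
eef_pos: [535.5, 88.9, 291.1]
tool_rot: [-3.141, -0.001, 1.27]
force: [-0.1, -0.2, -1.9]
width: 23.1
gripper_force: 59.6
```

>>> send_rows:
  rows:
    - [[0,0,0,0,0,-0.14],[0,0,0,0,0,-0.28],[0,0,0,0,0,-0.42],[0,0,0,0,0,-0.56],[0,0,0,0,0,-0.7],[0,0,0,0,0,-0.84],[0,0,0,0,0,-0.98],[0,0,0,0,0,-1.09],[0,0,0,0,0,-1.09],[0,0,0,0,0,-1.09]]

```text
clock: 45.0
eef_pos: [535.5, 88.8, 290.9]
tool_rot: [-3.142, -0.0, 2.355]
force: [-0.4, 0.6, -0.5]
width: 23.3
gripper_force: 59.6
```

```bash
python3 to.py 535.4 88.7 290 2.36; sed -i "s/print(h\[...,1\])//" tip.py; python3 tip.py
```

```text
[535.51  88.75 290.88] [-3.14 -0.    2.36] 45.0 23.331756062672934 q7 0.12407383718503197
[ 0.   -0.01  0.09 -0.   -0.   -0.  ]
[535.51  88.75 290.88] [-3.14 -0.    2.36] 45.0 q [ 0.24  0.57 -0.7   1.82  0.45  0.92  0.12] F [-0.36  0.64 -0.53] [ 0.01  0.03 -0.03]
tip fk [535.5   88.75 124.88]
pred tip/shaft [[286.48 233.7 ]
 [286.65 230.99]]
274 224
[[ 40  36  38  39  39  41  36  33  32  44  49  42  32  35  32  33  26  23  43  94 148 171 171 173 180]
 [ 37  39  40  38  40  44  65  66  50  30  31  29  30  27  30  27  35  51  96 151 171 174 169 172 172]
 [ 38  35  35  41  50  70 100 101  88  69  49  35  27  30  37  58  85 129 147 169 172 173 173 171 171]
 [ 36  35  47  68  93 102 114 116 116 102  89  60  54  54  81 133 145 157 164 166 167 170 171 173 174]
 [ 39  47  74 104 115 117 113 113 112 112 111  70  62  66 103 161 160 160 161 161 164 165 169 174 174]
 [ 63  85 101 113 118 118 119 111 114 138 159  80  63  72 121 170 166 161 161 162 160 162 163 168 170]
 [ 96 108 105 110 111 114 116 118 134 179 183  81  63  75 127 171 179 169 162 160 161 161 160 160 170]
 [106 108 104 105 107 107 1
[... 1230 characters left out ...]
 197 186 140 134 132 133 134 132 146 176 184 195 187 162 192 200 197 198 199 199]
 [162 178 151 128 147 162 174 164 139 133 142 177 179 185 198 199 192 169 182 197 199 195 198 196 198]
 [178 175 141  95 100 114 136 148 141 144 152 198 200 198 200 197 189 160 195 198 199 200 199 197 197]
 [180 171 138  81  77  85  96 107 121 128 140 179 197 198 197 194 170 184 197 198 198 199 197 199 199]
 [181 173 135  77  70  72  79  82  88 100 111 133 159 172 187 187 161 194 198 197 197 200 196 197 199]
 [178 171 126  78  71  72  74  71  75  82  85  98 111 131 151 158 185 199 198 199 198 199 197 198 199]
 [173 167 113  74  73  72  73  72  73  74  77  80  81  91 115 156 195 198 198 196 198 198 198 199 200]]
```

>>> send_rows:
  rows:
    - [[0,0,0.5,0,0,0],[0,0,0.8,0,0,0],[0,0,1.0,0,0,0],[0,0,1.2,0,0,0],[0,0,1.35,0,0,0],[0,0,1.5,0,0,0],[0,0,1.5,0,0,0]]

```text
clock: 45.75
eef_pos: [535.6, 88.9, 276.4]
tool_rot: [3.142, 0.001, 2.36]
force: [-1.5, -1.0, 3.5]
width: 23.5
gripper_force: 60.5
```

>>> send_rows:
  rows:
    - [[0,0,0.05,0,0,0.14],[0,0,0.07,0,0,0.28],[0,0,0.08,0,0,0.42],[0,0,0.09,0,0,0.56],[0,0,0.11,0,0,0.7],[0,0,0.12,0,0,0.84],[0,0,0.14,0,0,0.98],[0,0,0.15,0,0,1.12],[0,0,0.17,0,0,1.26],[0,0,0.18,0,0,1.4]]

```text
clock: 46.75
eef_pos: [536.3, 89.2, 275.2]
tool_rot: [3.14, -0.002, 0.955]
force: [-0.5, -0.1, 4.8]
width: 23.5
gripper_force: 60.6
```

Run:
```python
from h import *
s=ctrl.read_state();print(s['eef_pos'],s['tool_rot'],s['qpos'],s['force'],s['torque'])
```

```text
[536.31786623  89.15281175 275.24368385] [ 3.13950711e+00 -1.88252971e-03  9.54877628e-01] [-0.02069346  0.52327211 -0.29028396  1.84451053  0.20143991  0.79951585
 -1.0308041 ] [-0.53789766 -0.11577813  4.83077168] [-0.07703849  0.18266041  0.258685  ]
```

>>> send_rows:
  rows:
    - [[0,0,0.02,0,0,0.08],[0,0,0.02,0,0,0.16],[0,0,0.03,0,0,0.24],[0,0,0.03,0,0,0.24]]

```text
clock: 47.15
eef_pos: [536.6, 89.8, 275.2]
tool_rot: [3.14, -0.003, 0.72]
force: [-0.3, 0.1, 6.2]
width: 23.4
gripper_force: 60.7
```

Run:
```python
from h import *
for i in range(3):
    s=ctrl.read_state();print(s['eef_pos'],s['tool_rot'],s['width'],s['force'],s['torque'],s['tau'][6]);grab('top')
```

```text
[536.57639122  89.8116296  275.20138044] [ 3.13980403 -0.00344468  0.71983011] 23.353929778917134 [-0.27818706  0.05840322  6.22405642] [0.1407644  0.08238659 0.32352492] -0.650974977761507
[536.57849793  89.85213724 275.21670434] [ 3.13989865 -0.00351227  0.72118226] 23.031159543710427 [0.28001738 0.89690655 6.6349    ] [0.14878821 0.07221208 0.28653355] -0.38718201220035553
[536.59871938  89.85022482 275.21412855] [ 3.13994126 -0.00355774  0.72144097] 23.542009082052445 [0.08797872 0.6936781  6.08073684] [0.20870558 0.1308227  0.27992947] -0.31146696768701077
```

>>> send_rows:
  rows:
    - [[0,0,0.02,0,0,0.1],[0,0,0.02,0,0,0.2],[0,0,0.02,0,0,0.3],[0,0,0.02,0,0,0.3]]

```text
clock: 47.7
eef_pos: [536.8, 90.8, 275.2]
tool_rot: [-3.141, -0.005, 0.42]
force: [0.0, 4.9, 4.8]
width: 23.2
gripper_force: 60.5
```

Run:
```python
from h import *
np.set_printoptions(suppress=True,precision=2,linewidth=200)
s=ctrl.read_state();print(s['eef_pos'],s['tool_rot'],s['width'],s['force'],s['torque'],s['tau'][6])
S=grab('scene');x,y=286,236
h=cv2.cvtColor(S['pixels'][y-12:y+12,x-12:x+12],cv2.COLOR_RGB2HSV);print(h[...,2])
```

```text
[536.84  90.77 275.16] [-3.14 -0.01  0.42] 23.237675255614448 [0.   4.85 4.83] [ 1.18 -0.13  0.39] -0.8492843806743622
[[ 37  40  37  38  39  36  27  31  57  97  99  97  98  99  95  96  96  97  87  51  27  45  85 107]
 [ 37  35  38  38  36  38  36  32  56  98 103 100  99  98  97  96  97  95  80  47  28  46  83 102]
 [ 34  35  36  40  46  63  62  34  48  87 104 108  96  97  98  95  97  94  81  37  30  53  98 108]
 [ 36  40  46  72  91 100  94  50  35  52  73  72  63  63  67  72  75  82  61  28  40  75 107 108]
 [ 39  47  73 108 119 114 111  87  43  25  33  34  28  29  36  38  43  48  40  29  60  93 104 105]
 [ 63  84  98 112 117 117 119 110  84  42  30  27  23  27  24  24  28  27  34  56  84 100 104 104]
 [ 97 103 106 107 112 114 119 117 115 107  75  45  28  30  31  33  38  48  58  88  97 101  98 101]
 [106 107 106 105 106 109 111 113 119 127 104  80  57  50  51  77  91  88  95 100 101  98 101 100]
 [106 107 109 108 107 107 106 109 119 109 104  94  66  65  65  88 113 117 119 105  97 102  98 105]
 [106 106 107 109 107 106 104 104 105  87  92  85  67  66  63  83 108 129 128 120 121 112 
[... 695 characters left out ...]
2 180]
 [115 110 112 108 128 130 128 128 114  90  85  91  89  84  85  96 118 131 121 107 124 139 177 199]
 [114 111 105 122 132 132 131 131 129 121 116 103  97 104 113 124 131 128 114 115 123 134 167 197]
 [109 110 105 134 142 136 135 135 136 131 133 128 122 128 130 132 130 122 105 125 127 146 182 199]
 [111 109 109 121 128 131 142 139 134 134 134 134 132 133 133 130 128 112 117 125 143 181 198 200]
 [111 108  96  93 100 111 121 132 138 142 135 134 133 132 133 130 124 107 123 127 146 196 199 198]
 [113 104  91  74  82  83  94 108 118 131 133 141 141 136 137 128 114 118 124 123 150 195 198 200]
 [112 106  94  74  70  74  79  82  89 101 112 124 133 139 140 129 108 122 128 140 177 199 200 198]]
```

Run:
```python
from h import *
S=grab('scene')
q=np.array([(274+9,224+10),(274+10,224+11),(274+11,224+12.0),(274+14,224+14.3)])
for a,b in((0,2),(0,3)):
    W=onplane(S,q[[a,b]],116);d=W[1]-W[0];print(W.round(1).tolist(),np.degrees(np.arctan2(d[1],d[0])))
s=ctrl.read_state();t=s['eef_pos']+R.from_euler('xyz',s['tool_rot']).as_matrix()@[0,0,166];print(t,proj(S,[t,[535,88.5,116]]))
for yaw in(.42,.6,.8,1.0,1.6):
    u=np.array([np.cos(yaw),np.sin(yaw),0]);p=proj(S,[np.array([535,88.5,116])-10*u,np.array([535,88.5,116])+10*u]);print(yaw,(p-[274,224]).round(1).tolist())
```

```text
[[535.7, 79.7, 116.0], [537.9, 86.5, 116.0]] 72.01299104592965
[[535.7, 79.7, 116.0], [539.6, 95.6, 116.0]] 76.38807445825003
[537.78739206  92.68482547 109.09642089] [[287.19844026 238.66253717]
 [286.37134385 235.47187965]]
0.42 [[12.9, 7.9], [11.9, 15.1]]
0.6 [[12.1, 7.8], [12.6, 15.2]]
0.8 [[11.3, 7.9], [13.5, 15.1]]
1.0 [[10.5, 8.2], [14.3, 14.8]]
1.6 [[8.6, 9.6], [16.1, 13.3]]
```

>>> send_rows:
  rows:
    - [[0,0,0,0,0,-0.1],[0,0,0,0,0,-0.2],[0,0,0,0,0,-0.3],[0,0,0,0,0,-0.3]]

```text
clock: 48.2
eef_pos: [537.1, 92.2, 275.4]
tool_rot: [-3.141, -0.008, 0.724]
force: [-0.5, 6.0, 7.0]
width: 23.6
gripper_force: 60.8
```

Run:
```python
from h import *
np.set_printoptions(suppress=True,precision=2,linewidth=200)
s=ctrl.read_state();print(s['eef_pos'],s['tool_rot'],s['width'],s['force'],s['torque'],s['tau'][6])
S=grab('scene');x,y=286,236
h=cv2.cvtColor(S['pixels'][y-5:y+8,x-8:x+8],cv2.COLOR_RGB2HSV);print(h[...,2])
```

```text
[537.08  92.22 275.35] [-3.14 -0.01  0.72] 23.62330082238634 [-0.5   5.98  6.99] [ 1.77 -0.    0.26] 0.21404128521680832
[[105 110 113 113 119 126 102  82  52  40  32  36  54  70  88  89]
 [107 105 105 113 124 113 103  93  71  57  53  64  99 115 120 103]
 [108 109 103 109 111  90  89  87  72  64  60  73 117 130 129 121]
 [107 103  97 109  93  68  73  84  72  66  65  69 108 118 129 141]
 [105 103 101 106  90  69  45  63  67  68  63  67  91 108 130 152]
 [101  98 114 104  94  90  73  48  57  65  64  69  87 104 145 180]
 [102 105 123  93  94  97  97  81  61  68  64  74  87 115 179 196]
 [ 94 121 121  87  95  92  98  94  86  71  70  82  93 125 196 192]
 [107 128 124  91  90  96  90  96  93  78  79  91 101 137 195 186]
 [122 132 130 114  91  89  88  98  96  91  84  86 113 177 191 168]
 [126 132 131 129 110  89  88  87  87  82  79  98 143 194 185 161]
 [131 131 133 133 130 118 114 105  94  89  96 138 180 192 169 181]
 [143 136 134 133 134 131 132 127 121 118 135 180 197 184 163 195]]
```

>>> send_rows:
  rows:
    - [[0,0,-0.8,0,0,0],[0,0,-1.6,0,0,0],[0,0,-3,0,0,0],[0,0,-3,0,0,0],[0,0,-3,0,0,0]]

```text
clock: 48.75
eef_pos: [535.5, 94.0, 303.8]
tool_rot: [-3.137, -0.006, 0.723]
force: [0.6, 9.1, -3.2]
width: 23.3
gripper_force: 60.2
```

```bash
sed -i 's/y-10:y+16/y-24:y+16/; s/y-10)/y-24)/' tip.py; python3 tip.py
```

```text
[535.47  94.   303.79] [-3.14 -0.01  0.72] 48.75 q [-0.06  0.48 -0.24  1.81  0.14  0.86 -1.21] F [ 0.59  9.05 -3.22] [ 2.86 -0.04  0.24]
tip fk [535.72  95.27 137.8 ]
pred tip/shaft [[289.06 232.14]
 [289.27 229.37]]
277 208
[[ 47  44  33  27  31  35  56  73  66  57  99 100  95  97  96  95  96  97  97  89  58  46  71  68  62]
 [ 48  45  40  33  29  33  56  70  64  58  97  98  96  95  95  95  94  97  93  88  59  48  68  77  98]
 [ 45  48  43  31  26  36  59  72  66  57  97  98  97  95  98  97  95  93  92  87  55  51  72  86 116]
 [ 50  47  47  43  38  43  61  75  65  55  95  98  95  95  94  94  92  95  94  90  64  66  89 104 117]
 [ 49  51  51  46  41  46  62  72  66  58  95  97  96  93  94  95  93  95  95  92  88 101 111 113 112]
 [ 48  51  48  40  40  41  57  58  69  75  99  94  95  95  96  93  93  95  95  94  94 115 118 116 116]
 [ 49  43  40  40  41  39  33  45  78  85  97  94  96  96  96  94  92  92  91  87  71  90 112 116 116]
 [ 42  38  38  39  39  36  32  43  80  91  97  97  96  98  94  92  95  95  92  79  54  76 111 115 112]
 [ 42  40  37  41  37  32  26  33  68  86  99  96  
[... 2545 characters left out ...]
  86  94 104 122 129 136 143 138 151 185 158 191 202 201 201 199 199 200 198 200]
 [102  85  85  81  85  85  84  90  90  95 117 130 136 151 179 177 197 200 198 199 201 198 200 199 199]
 [ 95  85  85  89  85  86  84  82  84  83  95 100 118 131 151 194 200 200 198 202 199 198 198 200 199]
 [ 88  84  86  86  85  85  84  84  85  84  83  83  91 100 138 198 201 200 201 199 200 201 197 200 199]
 [ 83  89  90  84  86  82  86  84  87  85  80  85  88  97 146 197 201 200 200 199 199 200 201 199 201]
 [ 78  82  81  86  90  85  84  86  86  87  87  85  91 113 145 200 199 197 200 200 199 197 200 199 200]
 [ 73  71  74  76  82  80  84  88  89  87  82  85  96 120 145 198 200 198 201 200 200 200 199 201 200]]
```

>>> send_rows:
  rows:
    - [[0,0,-1,0,0,0],[0,0,-2,0,0,0],[0,0,-2,0,0,0],[0,0,-2,0,0,0]]

```text
clock: 49.2
eef_pos: [533.6, 96.2, 322.8]
tool_rot: [-3.131, -0.005, 0.725]
force: [-2.6, 14.0, -6.8]
width: 23.6
gripper_force: 61.0
```

Run:
```python
from h import *
np.set_printoptions(suppress=True,precision=2,linewidth=200)
for i in range(2):
    s=ctrl.read_state();print(s['clock'],s['eef_pos'],s['tool_rot'],s['qpos'],s['qd'],s['tau'],s['force'],s['torque']); S=grab('scene')
save(S,'x.png')
h=cv2.cvtColor(S['pixels'],cv2.COLOR_RGB2HSV)
# lid white extents & case red: compare with scene2
A=np.load('scene2.npy',allow_pickle=True).item()['pixels'].astype(int);D=np.abs(A-S['pixels']).sum(2)>90
for y in range(150,330,6): print(y,''.join('#' if D[y:y+6,x:x+6].mean()>.4 else '.' for x in range(180,460,6)))
```

```text
49.2 [533.55  96.23 322.81] [-3.13 -0.    0.72] [-0.06  0.46 -0.24  1.79  0.12  0.91 -1.2 ] [-0.  0.  0.  0.  0. -0.  0.] [  7.68 -49.13   5.8  -19.41   4.45   1.03  -0.27] [-2.59 14.03 -6.84] [4.23 0.77 0.23]
49.25 [533.58  96.22 322.75] [-3.13 -0.    0.72] [-0.06  0.46 -0.24  1.79  0.12  0.91 -1.2 ] [-0.  0.  0. -0.  0. -0.  0.] [  7.68 -49.02   5.81 -19.35   4.44   1.02  -0.27] [-2.92 13.47 -6.46] [4.16 0.8  0.31]
150 .....####.......#######........................
156 .......##.......#######......#.................
162 .......##.......#######.....##.................
168 ...............##########...#..................
174 .............############......................
180 .............##.########.......................
186 ..............###########......................
192 ..............#.##..#.##.......................
198 .................#######.......................
204 ..................#####........................
210 ...........##.....#######......................
216 ..........###.....###..###.....................
222 .........###......##...#..##...................
228
[... 180 characters left out ...]
...##...................
252 ........##...###..##......#....................
258 .....#......####.###.....##....................
264 ...#.......#####.####....##....................
270 ..####.....####..##.#....#.....................
276 ..######..#####....###..##.....................
282 .#######.#######......###......................
288 .##.....########........#......................
294 ##......########...............................
300 ##.....########................................
306 ###....########................................
312 ###....##########..............................
318 ##.....#############...........................
324 ##.....#########....##.........................
```

The lift shows a growing sideways force, so the blade is wedged in the slot and the lid is coming up with it. I go back down to reshut the lid, then relieve the twist before withdrawing.

>>> send_rows:
  rows:
    - [[0,0,1.5,0,0,0],[0,0,3,0,0,0],[0,0,4,0,0,0],[0,0,4.6,0,0,0],[0,0,5,0,0,0],[0,0,5,0,0,0],[0,0,5,0,0,0]]

```text
clock: 50.0
eef_pos: [535.2, 89.2, 276.0]
tool_rot: [3.141, -0.0, 0.72]
force: [-6.5, 1.5, 16.0]
width: 23.8
gripper_force: 63.1
```

>>> send_rows:
  rows:
    - [[0,0,0.05,0,0,-0.08],[0,0,0.05,0,0,-0.16],[0,0,0.05,0,0,-0.24],[0,0,0.05,0,0,-0.24]]

```text
clock: 50.4
eef_pos: [535.6, 88.4, 274.9]
tool_rot: [3.14, -0.0, 0.961]
force: [-3.6, 0.5, 12.5]
width: 23.4
gripper_force: 62.0
```

```bash
cat > st.py <<'E'
from h import *
np.set_printoptions(suppress=True,precision=2,linewidth=200)
for i in range(2):
    s=ctrl.read_state();print(s['clock'],s['eef_pos'],s['tool_rot'],s['width'],'q7',s['qpos'][6],s['force'],s['torque']); S=grab('scene')
x,y=286,236
h=cv2.cvtColor(S['pixels'][y-6:y+8,x-9:x+9],cv2.COLOR_RGB2HSV);print(h[...,2])
E
python3 st.py
```

```text
50.4 [535.62  88.41 274.91] [ 3.14 -0.    0.96] 23.41209235300258 q7 -1.0260441826878544 [-3.61  0.5  12.55] [0.05 1.17 0.06]
50.45 [535.64  88.4  274.88] [ 3.14 -0.    0.96] 23.49745170634402 q7 -1.0271230843891226 [-3.7  -0.05 11.4 ] [0.04 1.26 0.12]
[[108 111 115 117 116 107 104  74  40  33  28  33  40  56  69  81  90  99]
 [108 106 106 113 112 118 131 113  86  60  54  56  79 102 110 113 102  98]
 [109 106 106 104 113 126 120 108  96  67  66  69 101 138 173 169 140 112]
 [108 106 107 105 109 112  92  89  86  69  63  72 113 166 199 197 182 169]
 [103 106 103  99 105  92  68  71  83  70  66  67 106 159 188 198 198 197]
 [105 104 105 101 104  91  66  49  66  68  64  66 106 153 179 198 200 197]
 [103 101  97 113 104  95  84  64  56  69  66  71 106 145 175 199 197 190]
 [103 101 106 118  92  94  96  89  81  78  67  71  96 129 162 198 199 183]
 [ 99  94 118 123  88  93  94  92  99  91  82  78 107 139 145 196 191 164]
 [101 109 127 126  94  91  93  93  96  96  94 106 138 130 147 197 184 160]
 [101 122 132 128 116  91  87  87  94  97  99 109 116 118 178 193 167 180]
 [110 132 130 130 126 111  91  84  86  89  87  92 114 141 195 185 160 194]
 [123 134 135 132 132 129 117  99 103  96  92 105 144 182 190 170 182 198]
 [134 143 135 133 136 135 130 120 125 135 166 173 183 197 185 160 196 197]]
```

>>> send_rows:
  rows:
    - [[0,0,-0.05,0,0,-0.08],[0,0,-0.05,0,0,-0.16],[0,0,-0.05,0,0,-0.24],[0,0,-0.05,0,0,-0.24]]

```text
clock: 50.9
eef_pos: [536.3, 87.6, 275.1]
tool_rot: [3.139, 0.0, 1.2]
force: [-1.4, -1.8, 8.3]
width: 24.0
gripper_force: 61.6
```

```bash
python3 st.py
```

```text
50.9 [536.3   87.65 275.06] [3.14 0.   1.2 ] 23.9923926695868 q7 -0.8319200691023718 [-1.44 -1.84  8.31] [-0.36  0.58 -0.04]
50.95 [536.28  87.66 275.05] [3.14 0.   1.2 ] 22.685970766590604 q7 -0.8330902784333771 [-2.24 -1.71  8.49] [-0.32  0.63  0.01]
[[109 110 114 118 113 108 109  72  43  34  28  36  58  67  85  87  99 100]
 [104 104 111 110 114 117 129 109  83  58  54  73 130 141 119 109 100  98]
 [103 105 107 104 114 126 123 136 111  69  66  85 153 179 176 168 139 112]
 [108 107 106 103 106 114  99 112 101  65  64  75 134 177 199 195 185 168]
 [107 109 105  96 107  95  71  73  80  67  64  70 119 160 188 198 198 197]
 [104 105 102 102 114 122  92  51  57  66  62  73 125 150 177 196 199 197]
 [103 101  98 114 116 144 135  95  61  65  63  76 119 147 174 199 198 189]
 [103 101 106 124 110 152 153 142 116  78  67  83 102 130 161 198 197 183]
 [100  99 120 124  94 131 140 138 119  92  83  83 111 138 147 198 188 164]
 [103 106 128 123  91  96 113 106  95  96  90 105 140 134 161 194 183 159]
 [101 122 131 129 113  92  88  90  96  97  96 110 116 120 185 187 167 181]
 [109 130 131 132 126 111  90  84  89  85  83  93 113 141 195 186 162 195]
 [125 133 132 130 132 128 113  98 102  95  95 106 142 180 192 167 180 198]
 [136 142 136 136 136 134 132 121 124 135 164 172 183 196 186 162 196 199]]
```

>>> send_rows:
  rows:
    - [[0,0,-0.4,0,0,0],[0,0,-0.9,0,0,0],[0,0,-1.3,0,0,0],[0,0,-1.3,0,0,0]]

```text
clock: 51.4
eef_pos: [536.0, 88.9, 287.2]
tool_rot: [3.14, -0.001, 1.2]
force: [0.6, 0.9, -1.4]
width: 23.5
gripper_force: 60.5
```

```bash
python3 st.py|head -2; python3 tip.py | tail -41
```

```text
51.4 [535.98  88.93 287.21] [ 3.14 -0.    1.2 ] 23.476442098618143 q7 -0.8242299927430838 [ 0.61  0.94 -1.38] [ 0.01 -0.01  0.01]
51.45 [535.76  88.93 286.84] [ 3.14 -0.    1.2 ] 23.42444257895101 q7 -0.8242701822857416 [ 0.2  -0.26 -1.67] [ 0.05  0.02 -0.02]
274 211
[[ 29  28  28  30  32  27  28  30  27  36  53  61  60  57  81  84  82  78  83  81  77  58  53  84 107]
 [ 35  29  29  29  28  28  31  29  27  38  61  64  57  59  83  81  83  82  83  80  79  77  95 107 114]
 [ 45  40  36  32  28  30  30  28  29  41  69  62  58  52  81  82  82  83  81  82  81  88 109 110 114]
 [ 48  50  45  42  30  30  30  30  30  41  69  66  57  53  83  86  81  80  82  80  80  89 110 111 111]
 [ 48  50  43  42  37  31  29  32  30  40  67  65  58  60  82  83  80  84  83  82  81  92 112 110 111]
 [ 46  43  40  38  38  36  32  29  31  41  68  65  61  60  80  80  84  83  80  80  79  87 107 116 113]
 [ 35  37  37  38  33  40  34  29  35  51  69  57  58  74  83  80  83  82  80  80  82  89 112 114 113]
 [ 36  38  42  39  37  36  40  49  74  68  68  68  70  89  86  84  81  84  80  82  78  79 106 113 112]
 [ 40  3
[... 2588 characters left out ...]
 140 177 189 161 135 131 133 143 175 183 196 194 167 183 199 198 197 199 198 198]
 [108 108  97  91 100 111 133 147 142 144 134 134 150 199 201 200 187 160 194 197 197 200 199 198 198]
 [108 109  94  76  80  83  96 110 119 128 133 141 159 197 200 192 171 183 198 195 200 198 200 199 200]
 [110 108  91  73  70  72  77  82  88  99 112 124 141 173 189 187 163 193 198 199 198 199 199 197 199]
 [108 106  87  72  73  74  70  74  74  79  83  96 109 126 146 158 182 197 199 198 197 199 199 198 197]
 [105  99  81  73  71  70  74  70  71  74  73  77  80  90 109 153 197 198 198 198 197 199 198 198 198]
 [108 101  82  75  73  72  72  73  74  71  72  73  70  76 106 181 199 199 197 198 197 200 198 197 200]]
```

The blade is free and the forces are near zero. One gentle re-drive confirms that the screw is home and the lid shut.

>>> send_rows:
  rows:
    - [[0,0,0.6,0,0,0],[0,0,1.0,0,0,0],[0,0,1.3,0,0,0],[0,0,1.3,0,0,0.08],[0,0,1.3,0,0,0.16],[0,0,1.3,0,0,0.24],[0,0,1.3,0,0,0.28],[0,0,1.3,0,0,0.28]]

```text
clock: 52.35
eef_pos: [535.5, 89.1, 274.8]
tool_rot: [3.141, -0.0, 0.92]
force: [-2.5, -0.4, 13.4]
width: 23.2
gripper_force: 62.6
```

```bash
python3 st.py | head -2
```

```text
52.35 [535.54  89.07 274.82] [ 3.14 -0.    0.92] 23.232666293395365 q7 -1.0600103925049662 [-2.52 -0.39 13.41] [-0.21  0.93  0.21]
52.4 [535.56  89.08 274.82] [ 3.14 -0.    0.92] 23.544535230246705 q7 -1.059416896616284 [-3.57 -0.87 13.  ] [-0.23  0.97  0.28]
```

The torque is 0.25 N m with no further travel, so the screw is against its stop. I unwind and withdraw.

>>> send_rows:
  rows:
    - [[0,0,0.01,0,0,-0.1],[0,0,0,0,0,-0.2],[0,0,-0.03,0,0,-0.28],[0,0,-0.05,0,0,-0.28],[0,0,-0.5,0,0,-0.28],[0,0,-1.2,0,0,-0.28],[0,0,-1.3,0,0,-0.28],[0,0,-1.3,0,0,-0.28]]

```text
clock: 53.25
eef_pos: [535.4, 89.2, 286.6]
tool_rot: [-3.142, -0.0, 1.2]
force: [0.3, -0.2, -0.8]
width: 23.4
gripper_force: 60.6
```

```bash
python3 st.py | head -2;python3 to.py 451 -5.7 340 1.2
```

```text
53.25 [535.43  89.16 286.61] [-3.14 -0.    1.2 ] 23.443693610940446 q7 -0.8243801024501866 [ 0.26 -0.24 -0.77] [-0.01 -0.06  0.01]
53.3 [535.33  89.07 286.41] [-3.14 -0.    1.2 ] 23.494231564062744 q7 -0.8244034470513899 [-0.59  0.43 -1.7 ] [-0.01  0.01  0.03]
[535.27  89.01 286.29] [-3.14  0.    1.2 ] 53.35 23.217673118762413 q7 -0.8244226358228457
[-11.88  -4.43  -5.37  -0.     0.     0.  ]
```

>>> send_rows:
  rows:
    - [[0,0,-3,0,0,0],[0,0,-5.4,0,0,0],[-11.9,-4.4,-5.4,0,0,0],[-11.9,-4.4,-5.4,0,0,0],[-11.9,-4.4,-5.4,0,0,0],[-11.9,-4.4,-5.4,0,0,0],[-11.9,-4.4,-5.4,0,0,0],[-11.9,-4.4,-5.4,0,0,0]]

```text
clock: 54.15
eef_pos: [452.2, -5.1, 340.7]
tool_rot: [3.141, -0.001, 1.201]
force: [1.1, 0.5, -1.2]
width: 23.5
gripper_force: 60.6
```

```bash
python3 to.py 451 -5.7 240 1.2
python3 - <<'E'
from h import *
np.set_printoptions(suppress=True,precision=1,linewidth=220)
s=ctrl.read_state();t=s['eef_pos']+R.from_euler('xyz',s['tool_rot']).as_matrix()@[0,0,166]
S=grab('scene');a=proj(S,[t]);print(t,a);x,y=map(int,a[0].round());print(x-8,y-14);print(cv2.cvtColor(S['pixels'][y-14:y+4,x-8:x+9],cv2.COLOR_RGB2HSV)[...,2])
E
```

```text
[452.21  -5.08 340.67] [ 3.14 -0.    1.2 ] 54.15 23.463393531810983 q7 -0.5971094054278469
[-0.11 -0.1  10.07  0.   -0.    0.  ]
[452.4  -4.9 174.7] [[271.2 179.7]]
263 166
[[158 132  70  29  30  32  53  84  93  67  62  40  32  26  27  53 118]
 [169 160 127  55  30  29  31  49  65  43  33  32  28  36  50  94 150]
 [169 172 167 129  73  48  34  27  35  30  31  30  47  87 129 146 162]
 [165 170 171 167 145 128  93  52  36  35  45  77 107 145 165 166 163]
 [165 166 168 168 171 167 151 104  60  56  68 121 151 164 164 164 163]
 [166 165 167 168 170 170 167 144  74  62  76 135 161 162 162 160 164]
 [166 162 165 165 165 170 170 158  77  60  74 127 167 162 161 162 162]
 [163 161 168 164 165 167 167 156  75  62  73 122 169 172 166 164 163]
 [160 162 164 165 165 163 166 155  72  63  70 119 171 172 170 172 166]
 [164 160 158 160 164 166 169 153  75  63  69 121 170 171 172 170 172]
 [174 167 164 159 159 162 163 150  75  64  70 119 166 169 169 171 171]
 [173 175 174 170 165 164 157 147  72  61  71 121 166 168 168 168 171]
 [170 171 175 176 175 171 163 149  74  65  74 121 166 166 165 163 167]
 [168 167 170 172 174 176 176 157  90  64  69 105 160 167 167 166 165]
 [166 166 168 167 171 171 175 172 142  84  60  90 157 161 163 163 168]
 [170 166 167 168 167 166 166 174 172 140  87  97 165 163 160 160 163]
 [175 170 168 167 168 168 168 166 168 166 137 121 174 174 169 162 161]
 [179 178 172 173 170 166 167 168 169 165 166 157 175 177 176 175 172]]
```

>>> send_rows:
  rows:
    - [[-0.1,-0.1,4,0,0,0],[-0.1,-0.1,8,0,0,0],[-0.1,-0.1,11,0,0,0],[-0.1,-0.1,13,0,0,0],[-0.1,-0.1,14.5,0,0,0],[-0.1,-0.1,15.5,0,0,0],[-0.1,-0.1,16.2,0,0,0],[-0.1,-0.1,16.2,0,0,0]]

```text
clock: 55.0
eef_pos: [450.2, -6.2, 178.0]
tool_rot: [-3.141, 0.0, 1.201]
force: [-0.4, 0.4, -0.7]
width: 23.5
gripper_force: 60.7
```

>>> send_rows:
  rows:
    - [[0,0,0.2,0,0,0],[0,0,0.35,0,0,0],[0,0,0.5,0,0,0],[0,0,0.5,0,0,0]]

```text
clock: 55.4
eef_pos: [450.2, -6.8, 173.7]
tool_rot: [3.141, -0.0, 1.2]
force: [-0.4, -0.4, -1.6]
width: 23.2
gripper_force: 60.7
```

>>> send_rows:
  rows:
    - [[0,0,0.1,0,0,0],[0,0,0.2,0,0,0],[0,0,0.25,0,0,0],[0,0,0.25,0,0,0]]

```text
clock: 55.8
eef_pos: [450.2, -6.5, 173.3]
tool_rot: [3.14, 0.0, 1.2]
force: [-4.4, 1.2, 26.7]
width: 23.1
gripper_force: 64.6
```

The collar is seated on the stand. I release and retreat.

>>> send_rows:
  rows:
    - [[0,0,-0.2,0,0,0],[0,0,-0.2,0,0,0],[0,0,-0.2,0,0,0],[0,0,-0.2,0,0,0],[0,0,-0.2,0,0,0],[0,0,-4,0,0,0],[0,0,-8,0,0,0],[0,0,-12,0,0,0],[0,0,-16,0,0,0],[0,0,-19,0,0,0]]
  grip: 0

```text
clock: 56.8
eef_pos: [450.3, -6.6, 363.4]
tool_rot: [3.14, -0.001, 1.2]
force: [1.0, 0.5, -0.5]
width: 85.6
gripper_force: 0.0
```

>>> send_rows:
  rows:
    - [[-5,0,0,0,0,0],[-10,0,0,0,0,0],[-15,0,0,0,0,0],[-20,0,0,0,0,0],[-20,0,0,0,0,0],[-20,0,0,0,0,0]]

```text
clock: 57.4
eef_pos: [376.9, -194.0, 360.8]
tool_rot: [-3.141, -0.0, 1.196]
force: [-0.1, 0.8, 0.7]
width: 85.5
gripper_force: 0.0
```

```bash
python3 - <<'E'
from h import *
np.set_printoptions(suppress=True,precision=1,linewidth=220)
s=ctrl.read_state();print(s['eef_pos'],s['force'],s['clock'])
S=grab('scene');T=grab('top');T0=np.load('top0.npy',allow_pickle=True).item();S2=np.load('scene2.npy',allow_pickle=True).item()
def orange(d,b):
    h=cv2.cvtColor(d['pixels'],cv2.COLOR_RGB2HSV);m=((h[...,0]<=14)&(h[...,1]>170)&(h[...,2]>90))[b[1]:b[3],b[0]:b[2]];y,x=np.nonzero(m);return len(x),x.mean()+b[0],y.mean()+b[1],x.min()+b[0],x.max()+b[0],y.min()+b[1],y.max()+b[1]
print('driver T',orange(T,(280,205,320,250)),'before',orange(T0,(280,205,320,250)));print('S',orange(S,(255,170,290,225)),'lidshut ref',orange(S2,(255,170,290,225)))
# lid: compare white lid region between S2 (shut) and now
def lid(d):
    h=cv2.cvtColor(d['pixels'],cv2.COLOR_RGB2HSV);m=((h[...,1]<30)&(h[...,2]>120)).astype(np.uint8)[190:310,265:380]
    c=max(cv2.findContours(cv2.morphologyEx(m,cv2.MORPH_CLOSE,np.ones((7,7))),0,2)[0],key=cv2.contourArea);return cv2.contourArea(c),cv2.boxPoints(cv2.minAreaRect(c)).round(1).tolist(),cv2.boundingRect(c)
print(lid(S2));print(lid(S))
D=np.abs(S2['pixels'].astype(int)-S['pixels']).sum(2)>90
for y in range(150,330,6): print(y,''.join('#' if D[y:y+6,x:x+6].mean()>.4 else '.' for x in range(120,460,6)))
E
python3 sq.py
```

```text
[ 376.9 -194.   360.8] [-0.1  0.8  0.7] 57.4
driver T (10, np.float64(300.0), np.float64(226.2), np.int64(296), np.int64(304), np.int64(223), np.int64(233)) before (61, np.float64(298.1475409836066), np.float64(227.22950819672133), np.int64(292), np.int64(305), np.int64(221), np.int64(233))
S (59, np.float64(268.5762711864407), np.float64(193.01694915254237), np.int64(265), np.int64(277), np.int64(185), np.int64(206)) lidshut ref (69, np.float64(270.07246376811594), np.float64(193.66666666666666), np.int64(265), np.int64(276), np.int64(185), np.int64(208))
(4148.0, [[2.0, 78.0999984741211], [25.600000381469727, 16.799999237060547], [99.5, 45.20000076293945], [75.9000015258789, 106.5]], (12, 25, 88, 82))
(4146.0, [[2.0, 78.0999984741211], [25.399999618530273, 16.899999618530273], [99.4000015258789, 45.099998474121094], [75.9000015258789, 106.4000015258789]], (12, 25, 88, 82))
150 ...............####......................................
156 .................##......................................
162 .................##......................................
168 ......................
[... 1530 characters left out ...]
......####.............................................
324 ........####.............................................
T [414. 236.] [ 434.1 -325.3   38. ] [[468.0, -256.0], [469.0, -395.0], [400.0, -394.0], [399.0, -256.0]] edge ang -89.6
T [334. 178.] [ 596.1 -105.4   38. ] [[623.0, -80.0], [623.0, -131.0], [570.0, -130.0], [569.0, -80.0]] edge ang -89.6
T [305. 178.] [595.5 -24.9  38. ] [[622.0, 0.0], [622.0, -50.0], [569.0, -50.0], [569.0, -0.0]] edge ang -89.6
S [233. 251.] [602.7 -22.   38. ] [[634.0, -52.0], [566.0, -58.0], [572.0, 9.0], [639.0, 13.0]] edge ang -175.4
S [208. 237.] [ 603.2 -101.9   38. ] [[637.0, -130.0], [570.0, -144.0], [570.0, -72.0], [636.0, -61.0]] edge ang -168.6
```

```bash
python3 -c "
from cell import ctrl
print(ctrl.finish_job())"
```

```text
the job is handed in; nothing more can be done
None
```

The job is handed in (no verdict returned): three round cups are nested in the red case, both silver squares stand in the green tray, the lid is shut, the screw is against its stop and the driver is back in its stand; on first withdrawal the blade stuck in the slot and lifted the lid about 5 cm, so I reshut the lid and re-checked that the screw was home.

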